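# Load and lock the wood-dyeing canister

## Task

Pack the wood-dyeing canister: crank the bench clamp until its jaw holds the canister firmly, and put every wooden house there is into the canister. With the canister clamped, lock the lid on it: lugs into the rim's slots, push down against the spring, a quarter turn clockwise, and let it spring up into its lock. Then crank the jaw back a good centimetre clear of the canister, ready for lifting out, leaving it standing there and the bottle, cup and tape roll undisturbed.

Things in the scene. Friction and masses are not known exactly. Their poses are not given: they have to be found in the camera images.
- canister_mouth (a point): Centre of the round mouth, level with the rim's top, of a loose square grey canister standing between the clamp's jaws. z is up, y roughly along the jaws' sliding direction. The mouth is about 72 mm across; two slots in the 8 mm thick rim, on its +x and -x sides, 22 mm wide, widen it to 94 mm there for the lid's lugs.
- canister: The canister: 110 x 110 mm, 110 mm tall, 0.6 kg, walls and floor 6 mm, open inside; origin at the centre of its underside, axes as for the mouth.
- canister_notch (a point): Rim top above one of the two locking notches (on the mouth's +y and -y sides): 28 mm wide, 3 mm deep, cut up into the rim's underside. From the slots the lugs can turn only clockwise seen from above, a quarter turn to the notches; a stop ends the turn about 10 degrees later, another bars the wrong way.
- lid_grip (a point): Centre of the lid's upright grip bar: 60 mm long (along x), 14 mm thick (y), 40 mm high, standing on a flange 104 mm across, 6 mm thick. The white lid (loose, 0.15 kg) stands plug down on the table; this point is 46 mm above its bottom. Below the flange is a plug 66 mm across, ending 46 mm below this point. z is up.
- lid_lug (a point): Outer end of one of the lid's two steel lugs, which stick out of the plug under the two ends of the bar (along the lid's x): 14 mm wide, 6 mm thick, 88 mm over both, between 43 and 37 mm below the grip point.
- lid_spring (a point): Centre of the lid's underside above its sprung rubber seal disc (100 mm across), 26 mm below the grip point. Lugs in slots and seal resting on the rim: grip point 35 mm above the rim top. Pushing starts at about 4 N and takes about 11 N fully down (27 mm). The lugs can turn at 29 mm or less. Locked: sprung up to 32 mm, lid x along canister y.
- crank_axis (a point): Point on the upright axis of the clamp's crank, level with the middle of the crank's knob; part of the fixed clamp. Its y axis is the direction in which the jaw slides to close.
- crank_grip (a point): Middle of the crank's upright round knob (18 mm diameter, 40 mm tall, middle 107 mm above the table, spins freely on its pin), 40 mm from the crank axis; nothing stands above it, and the crank arm lies just below it. Moved round the axis clockwise (seen from above) it closes the jaw.
- crank (a joint): Crank angle in rad, growing clockwise seen from above (closing). 0 = open; one turn moves the jaw 20 mm. Turning takes about 3 N at the knob, and the crank stays where it is left.
- jaw (a joint): Travel of the moving jaw in m, 0 = open, growing as it closes; geared to the crank. The jaw meets the fully squared-up canister at about 0.035, where the crank becomes stiff; 6 to 10 N more at the knob then holds the canister firmly.
- clamp_bed (a point): Point on the clamp's bed between the jaws, about under the canister, 15 mm above the table. y is the sliding direction; the fixed jaw's face is at y = +60 mm, the moving jaw's at y = -85 mm when open; the grey gearbox with the crank is 160 mm to the -y side.
- clamp: The fixed clamp: wooden bed 130 x 360 mm, jaws 70 mm high; origin at the table top under the clamp_bed point, same axes.
- mat: Fixed green craft mat, 220 x 220 x 3 mm, on which the houses stand; origin at the centre of its underside.
- dye_bottle_mid (a point): Middle of a black dye bottle 38 mm across and 130 mm tall: leave it alone.
- water_cup_mid (a point): Middle of a clear cup 70 mm across and 85 mm tall: leave it alone.
- tape_mid (a point): Middle of a paper tape roll 90 mm across and 20 mm high lying flat: leave it alone.
- house1_mid (a point): Centre (half-way up) of a bare wooden toy house, if present: base 26 x 26 mm, 34 mm tall with a gable roof whose ridge runs along y; flat gable walls at y = +-13 mm, full height; 25 g; z up when it stands.
- house2_mid (a point): Centre (half-way up) of a bare wooden toy house, if present: base 26 x 26 mm, 34 mm tall with a gable roof whose ridge runs along y; flat gable walls at y = +-13 mm, full height; 25 g; z up when it stands.
- house3_mid (a point): Centre (half-way up) of a bare wooden toy house, if present: base 26 x 26 mm, 34 mm tall with a gable roof whose ridge runs along y; flat gable walls at y = +-13 mm, full height; 25 g; z up when it stands.
- house4_mid (a point): Centre (half-way up) of a bare wooden toy house, if present: base 26 x 26 mm, 34 mm tall with a gable roof whose ridge runs along y; flat gable walls at y = +-13 mm, full height; 25 g; z up when it stands.
- house5_mid (a point): Centre (half-way up) of a bare wooden toy house, if present: base 26 x 26 mm, 34 mm tall with a gable roof whose ridge runs along y; flat gable walls at y = +-13 mm, full height; 25 g; z up when it stands.
Things that resemble listed ones, but are neither listed nor needed, are in the scene too. What is meant by the part that bears lid_grip is not blue, purple or yellow, and is the larger of those in its own colour.

How it is judged:
By the outcome, as a careful person would: the job done as asked, in the order asked, and still so for the second after the job is handed in, with the robot touching nothing.
Of house1, house2, house3, house4, house5 only 3 to 5 are there at a start; the rules pass over those that are not, and their reading is None.
At some moment in a run one of house1, house2, house3, house4, house5, lid may be knocked a few centimetres aside while the robot is not near it.
Once in a run the grip may slacken for a moment while it holds something.
It also fails if it takes over 210 s, if anything falls off the work surface, if the arm or the gripper's body presses on something with over 40 N, if the wrist force passes 120 N, or if a joint passes its speed limit or range.

## Robot

A 7-joint arm with a two-finger parallel gripper is mounted at the origin on the work surface. World frame = base frame: x ahead of the robot, y to its left, z up, the work surface at z = 0. Lengths are in m, angles in rad, forces in N, time in s.
With the tool pointing down it reaches from about 0.4 to 0.85 m from the base axis. Payload 10.4 kg.
Tool frame: the origin (TCP) lies midway between the tips of the shut fingers; the grasp point (between the pads) lies 19 mm behind it; z points along the fingers, y is the line along which they close (so a half turn about z gives the same grasp; the last joint's range is limited). The gripper opens to 87 mm and grips with 3 to 60 N. Pads are 19 mm wide; open, the fingers measure 117 mm over their backs; the gripper's body (75 mm by 190 mm) begins 51 mm behind the grasp point.
Start: joints at [1.095, 0.332, -0.065, 1.46, 0.022, 1.35, -0.088], TCP at [0.273, -0.562, 0.223] pointing down, gripper open.
Joint ranges: [-2.6, 2.6], [-0.5, 2.12], [-1.47, 1.34], [0.16, 2.42], [-1.27, 4.41], [0.06, 2.06], [-2.6, 2.6]. Speed limits (rad/s): [2.22, 2.22, 2.79, 2.79, 3.14, 3.14, 3.14].

## Interface

Orientations are given as a unit quaternion [x, y, z, w].
In Python, from bench import r gives the robot as it stands.
- The arm moves only by the tool apply_moves, never from a script. Its argument "steps" is a list of rows, each a list of 7 numbers: the turn, a rotation vector about the tool's x, y, z in rad, then the shift along the tool's x, y, z in mm, then the opening, from -1 (shut) to 1 (fully open). In form: [[ax, ay, az, x, y, z, claw], ...]. A call has 1 to 20 rows; each row is the pose to reach, as a shift and turn from the pose commanded when the call began, along the tool's axes at that moment; what a row does not reach only later rows make up. A row lasts 1/12 s, in which the tool goes at most 41.7 mm and 7.16 degrees, less where a joint would pass 70% of its speed; a pose out of reach is approached as far as the arm can. A call with a gripper value outside its range is refused whole. The fingers move at their own pace and stop on an object; "force" is the grip in N (left out, the last holds). Time passes only in rows, so rows that repeat a pose let the fingers close. It gives the time, the measured TCP pose, the force, the opening and the grip force at its end, in the units of the state.
- r.read_state(): the state, without advancing time (a new reading comes with each control period).
- r.camera(name): name is "scene" or "top" or "wrist"; returns a dict with "pixels" (480x640x3 uint8, red, green, blue), "z_map" (480x640 float32, m along the optical axis (not along the pixel's ray), 0 where there is no reading), "fovy" (degrees; the focal length in pixels is half the picture's height over the tangent of half this angle, whatever the lens; pixels are square), "cx", "cy" (the principal point, pixels), "position" and "orientation" of the camera in the world. Camera axes: x right, y down, z forward; pixel columns grow to the right and rows downward; lengths in m; the calibration is good to about 2 mm. A picture is of the moment at which its call begins.
- r.close_job(): hands the job in; it is judged then, once.
The state is a dict: "time": time; "joint_positions": joint angles; "joint_vel": joint speeds; "joint_torque": joint torques, N m; "ee_pos": TCP position; "eef_rot": TCP orientation; "ft_force": force on the tool from outside, world axes, zero at the start; "torque": the same for the moment, N m; "width": finger opening in m; "grip_force": force on a finger pad.
Only numpy, scipy, OpenCV 4.12 (cv2) and the standard library are available. Lean on these libraries where they do the work, as an engineer would, in place of code of your own. Each camera call takes 0.05 s, during which the arm holds its last target. There are 200 camera calls.

## Working session

There is one attempt and no reset: what is moved stays moved. The work goes in short steps, Python scripts to look and compute and a tool call to move; the robot and the scene stay as the last step left them, time stands still between calls to the robot, and variables do not carry over. Pictures are saved under pics/ and viewed, at most 14 in all, crops included, and the job is handed in when it is done.

Besides the shell and the picture viewer there is one more tool, called after "Request:" by a JSON object that holds its "api" and its "payload". apply_moves: Moves the arm, as the interface text tells. Its arguments: {"type":"object","properties":{"steps":{"type":"array","items":{"type":"array","items":{"type":"number"}}},"force":{"type":"number"}},"required":["steps"]}

```bash
ls; mkdir -p pics; cat > h.py <<'E'
import numpy as np, cv2, pickle
from scipy.spatial.transform import Rotation as R
from bench import r
def shot(n):
    c=r.camera(n); c={k:(np.array(v) if isinstance(v,(list,tuple)) else v) for k,v in c.items()}
    f=240/np.tan(np.radians(c['fovy'])/2)
    v,u=np.mgrid[0:480,0:640]; z=c['z_map']
    P=np.stack([(u-c['cx'])/f*z,(v-c['cy'])/f*z,z],-1)
    o=np.array(c['orientation']); M=R.from_quat(o).as_matrix() if o.size==4 else o
    W=P@M.T+np.array(c['position']); W[z==0]=np.nan
    return c['pixels'],W,c
def save(n,im,s=1):
    cv2.imwrite('pics/'+n,cv2.resize(im[:,:,::-1].copy(),None,fx=s,fy=s,interpolation=cv2.INTER_CUBIC))
E
python3 - <<'E'
from h import *
for n in('top','scene'):
    im,W,c=shot(n); save(n+'1.png',im); np.savez(n+'1.npz',im=im,W=W); print(n,c['position'],c['orientation'],c['fovy'])
s=r.read_state(); print(s)
E
```

```text
pics
top [ 0.28375086 -0.07270887  1.41452344] [ 0.75175764 -0.65085047  0.07112721 -0.07870852] 50.445755716293185
scene [1.26074747 0.37856329 0.94652543] [ 0.4362489   0.81575546 -0.33183113 -0.18471065] 49.83289633771131
{'time': 0.1, 'joint_positions': array([ 1.09541243,  0.3328287 , -0.06473778,  1.46085982,  0.02160752,
        1.34987448, -0.08849867]), 'joint_vel': array([-0.0005625 , -0.00197859,  0.00072336, -0.00284644, -0.00046533,
        0.00096853,  0.00054449]), 'joint_torque': array([ 1.62360662e-03, -6.24542928e+01,  2.45728955e-02, -3.90716493e+01,
       -6.14654948e-02,  3.66008235e-02,  1.79574431e-05]), 'ee_pos': array([ 0.27328541, -0.56170619,  0.22181989]), 'eef_rot': array([ 9.74475906e-01,  2.24491206e-01, -1.67870508e-04, -6.14673775e-04]), 'ft_force': array([0.33129976, 0.60803802, 0.11633472]), 'torque': array([-0.01532733, -0.02505894, -0.03028934]), 'grip_force': 0.0, 'width': 0.0868282556142515}
```

View pics/top1.png

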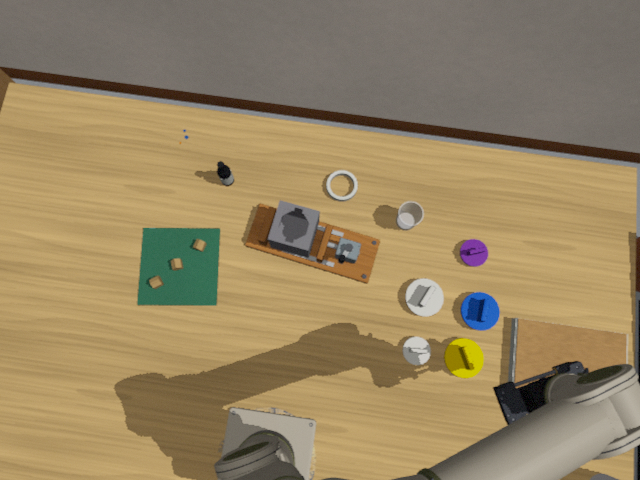

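View pics/scene1.png

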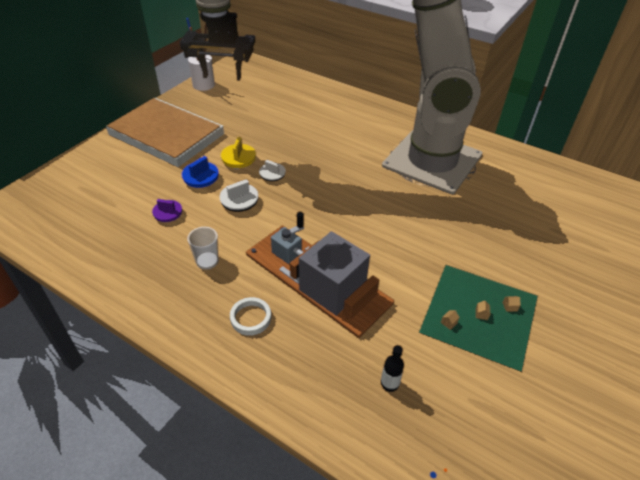

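Top view: the houses are at (199,245), (176,264) and (155,282) on the mat. The canister is at (294,229), the clamp knob at about (343,257), and the bottle, cup and tape at (225,175), (408,216) and (342,185).

Lid candidates are purple (473,252), blue (480,311), yellow (464,358), small white (417,350) and large white (425,297). The large white one fits: it is not an excluded colour and is the larger of the two whites. I'll confirm it in a crop and measure.

```bash
python3 - <<'E'
from h import *
d=np.load('top1.npz'); im,W=d['im'],d['W']
a=cv2.resize(im[190:380,240:500],None,fx=3,fy=3,interpolation=cv2.INTER_CUBIC)
b=cv2.resize(im[230:310,135:225],None,fx=3,fy=3,interpolation=cv2.INTER_CUBIC)
a[:240,-270:]=b[:240,:270]
save('crop1.png',a)
hsv=cv2.cvtColor(im,cv2.COLOR_RGB2HSV).astype(int)
Z=W[...,2]
print('table z',np.nanmedian(Z[330:400,30:120]))
def comps(m,lab,mn=15):
    n,l,s,c=cv2.connectedComponentsWithStats(m.astype(np.uint8))
    for i in range(1,n):
        if s[i,4]>=mn:
            p=W[l==i]; p=p[~np.isnan(p[:,0])]
            rect=cv2.minAreaRect(p[:,:2].astype(np.float32)*1000)
            print(lab,s[i,4],c[i].round(),np.median(p,0).round(3),'zmax',p[:,2].max().round(3),'rect',np.round(rect[0],0),np.round(rect[1],0),round(rect[2],1))
# houses: above mat
m=np.zeros(Z.shape,bool); m[225:310,130:225]=True
comps(m&(Z>0.012),'house',5)
m=np.zeros(Z.shape,bool); m[225:310,130:225]=True
comps(m&(hsv[...,0]>60)&(hsv[...,0]<95)&(hsv[...,1]>80),'mat')
m=np.zeros(Z.shape,bool); m[270:375,395:450]=True
comps(m&(Z>0.010),'flange'); comps(m&(Z>0.036),'bar',4)
m=np.zeros(Z.shape,bool); m[195:285,240:385]=True
for h in(0.01,0.06,0.075,0.1,0.115):comps(m&(Z>h),'clamp%.3f'%h,6)
# anything else above table in house-ish colors
d=(Z>0.01)&(Z<0.06); d[:100]=0
comps(d,'low',8)
E
```

```text
table z 2.9528659500011045e-05
house 100 [199. 245.] [0.528 0.273 0.03 ] zmax 0.041 rect [529. 277.] [27. 26.] 73.8
house 107 [176. 264.] [0.466 0.325 0.03 ] zmax 0.041 rect [466. 328.] [27. 26.] 24.0
house 112 [155. 282.] [0.409 0.372 0.029] zmax 0.041 rect [410. 374.] [27. 27.] 36.4
mat 5456 [179. 267.] [0.463 0.322 0.003] zmax 0.016 rect [467. 325.] [217. 220.] 8.1
flange 1134 [424. 297.] [ 0.471 -0.357  0.027] zmax 0.075 rect [ 473. -359.] [101. 102.] 8.5
flange 618 [416. 351.] [ 0.327 -0.353  0.019] zmax 0.053 rect [ 329. -354.] [71. 74.] 8.1
flange 123 [447. 357.] [ 0.323 -0.437  0.026] zmax 0.033 rect [ 322. -436.] [70. 15.] 6.7
bar 154 [426. 296.] [ 0.471 -0.357  0.065] zmax 0.075 rect [ 473. -359.] [15. 61.] 64.0
bar 66 [418. 351.] [ 0.328 -0.354  0.048] zmax 0.053 rect [ 328. -354.] [10. 43.] 3.7
clamp0.010 87 [341. 197.] [ 0.724 -0.098  0.02 ] zmax 0.026 rect [ 724. -102.] [16. 67.] 10.7
clamp0.010 6041 [312. 241.] [ 0.576 -0.031  0.022] zmax 0.134 rect [583. -36.] [360. 131.] 81.0
clamp0.060 1634 [288. 227.] [0.592 0.036 0.123] zmax 0.134 rect [601.  33.] [144. 112.] 81.9
[... 1603 characters left out ...]
017 [423. 298.] [ 0.471 -0.355  0.026] zmax 0.06 rect [ 473. -359.] [101. 102.] 8.5
low 1039 [479. 311.] [ 0.456 -0.506  0.027] zmax 0.06 rect [ 457. -513.] [102. 102.] 24.2
low 5103 [561. 348.] [ 0.394 -0.72   0.034] zmax 0.044 rect [ 369. -758.] [305. 169.] 89.9
low 618 [416. 351.] [ 0.327 -0.353  0.019] zmax 0.053 rect [ 329. -354.] [71. 74.] 8.1
low 1095 [463. 358.] [ 0.326 -0.474  0.026] zmax 0.06 rect [ 327. -479.] [ 99. 103.] 8.3
low 25 [524. 384.] [ 0.281 -0.638  0.035] zmax 0.04 rect [ 282. -640.] [ 5. 51.] 27.9
low 2391 [272. 433.] [ 0.072 -0.014  0.013] zmax 0.059 rect [42.  2.] [232. 147.] 89.5
low 84 [603. 477.] [ 0.084 -0.852  0.03 ] zmax 0.058 rect [  83. -854.] [ 7. 41.] 20.5
```

View pics/crop1.png

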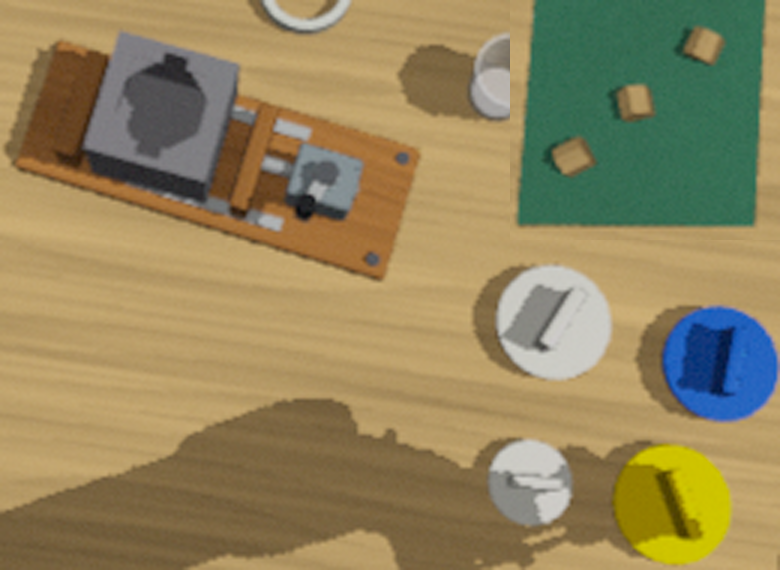

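The crop confirms the lid: the large white one, world about (0.473, -0.359), 102 mm across. There are three houses on the mat. The clamp geometry fits as well: knob to axis 40 mm, and free jaw travel 35 mm. First I move above the knob for a closer look.

Request:
{"api": "apply_moves", "payload": {"steps": [[0,0,0,0,0,-80,1],[0,0,-0.96,425,-286,-80,1],[0,0,-0.96,425,-286,-80,1],[0,0,-0.96,425,-286,-80,1],[0,0,-0.96,425,-286,-80,1],[0,0,-0.96,425,-286,-80,1],[0,0,-0.96,425,-286,-80,1],[0,0,-0.96,425,-286,-80,1],[0,0,-0.96,425,-286,-80,1],[0,0,-0.96,425,-286,-80,1],[0,0,-0.96,425,-286,-80,1],[0,0,-0.96,425,-286,-80,1],[0,0,-0.96,425,-286,-80,1],[0,0,-0.96,425,-286,-80,1],[0,0,-0.96,425,-286,-80,1],[0,0,-0.96,425,-286,-80,1],[0,0,-0.96,425,-286,-80,1],[0,0,-0.96,425,-286,-80,1]]}}

```text
time: 1.6
ee_pos: [0.5299, -0.1205, 0.3023]
eef_rot: [0.762, 0.648, -0.0, -0.0]
ft_force: [0.1, -0.6, 0.0]
width: 0.0868
grip_force: 0.0
```

```bash
cat >> h.py <<'E'
def comps(W,m,lab,mn=15):
    n,l,s,c=cv2.connectedComponentsWithStats(m.astype(np.uint8))
    for i in range(1,n):
        if s[i,4]>=mn:
            p=W[l==i]; p=p[~np.isnan(p[:,0])]
            rc=cv2.minAreaRect(p[:,:2].astype(np.float32)*1000)
            print(lab,s[i,4],c[i].round(),(np.median(p,0)*1000).round(1),'zmax',(p[:,2].max()*1000).round(1),'rect',np.round(rc[0],1),np.round(rc[1],1),round(rc[2],1))
def to(x,y,z,yaw=None,s=None):
    "shift (tool axes, mm) from the present pose to a world TCP in mm; az to reach tool-x yaw (deg)"
    s=s or r.read_state(); Q=R.from_quat(s['eef_rot']); d=Q.inv().apply(np.array([x,y,z])-s['ee_pos']*1000)
    xa=Q.as_matrix()[:,0]; cur=np.degrees(np.arctan2(xa[1],xa[0]))
    az=None if yaw is None else -np.radians((yaw-cur+180)%360-180)
    print('shift',d.round(1),'az',az and round(az,3),'cur yaw',round(cur,1),'tcp',(s['ee_pos']*1000).round(1),'tilt',Q.as_matrix()[:,2].round(3))
E
python3 - <<'E'
from h import *
im,W,c=shot('wrist'); save('w1.png',im); np.savez('w1.npz',im=im,W=W)
Z=W[...,2]
comps(W,(Z>.115),'hi',50); comps(W,(Z>.06)&(Z<.08),'mid',100)
to(530,-119,250,81); print(r.read_state()['time'],r.read_state()['ft_force'])
E
```

```text
hi 8225 [374.  63.] [598.4  -0.8 123.8] zmax 127.0 rect [599.3   9.5] [ 97.3 110.4] 82.2
hi 265 [322. 214.] [ 532.4 -119.2  125.7] zmax 127.9 rect [ 532.4 -120.4] [17.6 16.4] 81.8
hi 98795 [321. 395.] [536.4 -93.8 395.7] zmax 420.0 rect [ 532.4 -106.4] [ 50.8 174.1] 80.7
mid 168 [371.  10.] [611.8  63.7  67.9] zmax 76.8 rect [610.7  63.9] [ 1.  33.6] 82.3
mid 136 [414.  54.] [649.7  17.6  70.1] zmax 79.9 rect [649.8  18.1] [26.7  1. ] 82.2
mid 1493 [356. 151.] [579.7 -69.   64.6] zmax 68.0 rect [579.9 -69.3] [17.7 99.7] 80.7
mid 1653 [356. 208.] [ 571.7 -126.6   70.6] zmax 79.8 rect [ 569.5 -134.7] [58.9 49.7] 81.2
mid 277 [456. 293.] [ 679.2 -259.3   70.2] zmax 80.0 rect [ 684.1 -261.9] [48.4 12.4] 9.3
mid 267 [481. 318.] [ 712.4 -306.9   67.9] zmax 79.7 rect [ 711.5 -297.2] [46.3 12.6] 71.5
mid 433 [308. 376.] [ 475.3 -359.    64.4] zmax 66.9 rect [ 475.1 -359.9] [14.9 60. ] 65.2
shift [ 1.4 -0.1 52.4] az -0.003 cur yaw 80.8 tcp [ 529.9 -120.4  302.4] tilt [-0. -0. -1.]
1.65 [ 0.18580065 -0.33616514  0.4321376 ]
```

View pics/w1.png

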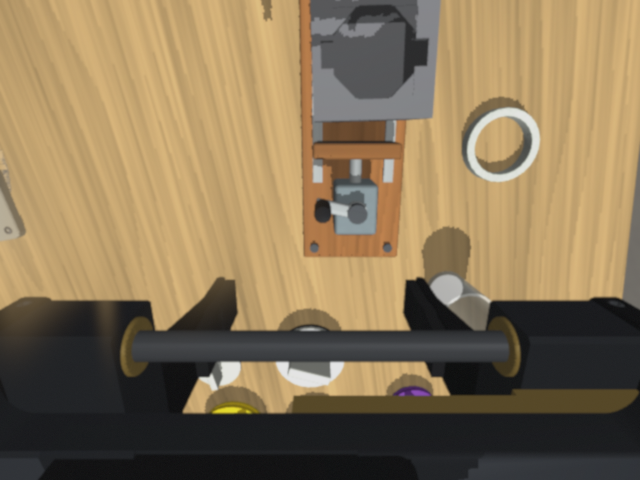

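Wrist view: knob at (322,212), crank hub at (357,213), moving jaw at row 150, and the large white lid at (310,360). I'll pin down the hub, then descend over the knob.

```bash
python3 - <<'E'
from h import *
d=np.load('w1.npz');W=d['W'];Z=W[...,2]
print((np.nanmedian(W[208:218,353:362].reshape(-1,3),0)*1000).round(1))
m=np.zeros(Z.shape,bool);m[190:235,310:385]=1
comps(W,m&(Z>.077)&(Z<.112),'hub',10)
k=W[m&(Z>.122)]; print((np.median(k,0)*1000).round(1),(k.min(0)*1000).round(1),(k.max(0)*1000).round(1))
to(532,-119.5,90,81)
E
```

```text
[ 569.8 -133.    88.9]
hub 664 [346. 210.] [ 560.3 -129.1   88.1] zmax 112.0 rect [ 552.2 -127.3] [21.8 59.7] 65.4
[ 532.3 -119.7  125.8] [ 523.9 -129.   122.3] [ 540.8 -111.5  127.9]
shift [  1.3   2.  212.4] az -0.003 cur yaw 80.8 tcp [ 529.9 -120.4  302.4] tilt [-0. -0. -1.]
```

Request:
{"api": "apply_moves", "payload": {"steps": [[0,0,0,1,2,40,1],[0,0,0,1,2,80,1],[0,0,0,1,2,120,1],[0,0,0,1,2,155,1],[0,0,0,1,2,180,1],[0,0,0,1,2,200,1],[0,0,0,1,2,208,1],[0,0,0,1,2,208,1],[0,0,0,1,2,208,-1],[0,0,0,1,2,208,-1],[0,0,0,1,2,208,-1],[0,0,0,1,2,208,-1],[0,0,0,1,2,208,-1],[0,0,0,1,2,208,-1],[0,0,0,1,2,208,-1],[0,0,0,1,2,208,-1]], "force": 30}}

```text
time: 2.98
ee_pos: [0.5327, -0.1182, 0.0946]
eef_rot: [0.761, 0.649, 0.0, 0.0]
ft_force: [0.0, 0.3, 0.4]
width: 0.0418
grip_force: 0.0
```

```bash
python3 - <<'E'
from h import *
s=r.read_state();print(s['ee_pos'],s['ft_force'],s['width'],s['grip_force'],s['time'])
for k in (1,2,3,4):
  rows=[]
  for i in range(1,19):
    t=np.radians(169-20*0-15*i); rows.append([round(40*(np.sin(t)-np.sin(np.radians(169))),1),round(40*(np.cos(t)-np.cos(np.radians(169))),1)])
  if k==1: print(rows)
E
```

```text
[ 0.53267593 -0.11822081  0.09464755] [0.04916491 0.28977158 0.4066862 ] 0.041830855681526904 0.0 2.9833
[[np.float64(9.9), np.float64(3.3)], [np.float64(18.6), np.float64(9.1)], [np.float64(25.5), np.float64(16.9)], [np.float64(30.2), np.float64(26.2)], [np.float64(32.3), np.float64(36.5)], [np.float64(31.6), np.float64(46.9)], [np.float64(28.3), np.float64(56.8)], [np.float64(22.6), np.float64(65.5)], [np.float64(14.7), np.float64(72.4)], [np.float64(5.4), np.float64(77.1)], [np.float64(-4.8), np.float64(79.2)], [np.float64(-15.3), np.float64(78.5)], [np.float64(-25.2), np.float64(75.2)], [np.float64(-33.9), np.float64(69.5)], [np.float64(-40.8), np.float64(61.6)], [np.float64(-45.5), np.float64(52.3)], [np.float64(-47.5), np.float64(42.1)], [np.float64(-46.9), np.float64(31.6)]]
```

Request:
{"api": "apply_moves", "payload": {"steps": [[0,0,0,0,0,0,-1],[0,0,0,0,0,0,-1],[0,0,0,0,0,0,-1],[0,0,0,0,0,0,-1],[0,0,0,0,0,0,-1],[0,0,0,0,0,0,-1],[0,0,0,0,0,0,-1],[0,0,0,0,0,0,-1],[0,0,0,5,1.3,0,-1],[0,0,0,9.9,3.3,0,-1],[0,0,0,14.5,5.9,0,-1],[0,0,0,18.6,9.1,0,-1],[0,0,0,22.3,12.8,0,-1],[0,0,0,25.5,16.9,0,-1],[0,0,0,28.1,21.4,0,-1],[0,0,0,30.2,26.2,0,-1],[0,0,0,30.2,26.2,0,-1]]}}

```text
time: 4.4
ee_pos: [0.5641, -0.0934, 0.0946]
eef_rot: [0.761, 0.649, -0.0, 0.001]
ft_force: [1.2, -7.0, -0.8]
width: 0.0174
grip_force: 30.0
```

```bash
cat >> h.py <<'E'
def st():
    s=r.read_state(); Q=R.from_quat(s['eef_rot']).as_matrix()
    d=s['ee_pos']*1000-[570,-133.5,0]; a=np.degrees(np.arctan2(d@Q[:,0],d@Q[:,1]))
    print('t',s['time'],'tcp',(s['ee_pos']*1000).round(1),'F tool',(Q.T@s['ft_force']).round(1),'rad',np.hypot(*d[:2]).round(1),'ang',a.round(1),'w',round(s['width']*1000,1),'grip',round(s['grip_force'],1))
    return a
def arc(a0,step,n):
    f=lambda t:(40*np.sin(np.radians(t)),40*np.cos(np.radians(t)))
    print([[float(round(f(a0-step*i)[k]-f(a0)[k],1)) for k in(0,1)] for i in range(1,n+1)])
E
python3 - <<'E'
from h import *
a=st(); arc(109,15,20)
E
```

```text
t 4.4 tcp [564.1 -93.4  94.6] F tool [-6.7  2.3  0.8] rad 40.6 ang 107.4 w 17.4 grip 30.0
[[2.1, 10.2], [1.4, 20.7], [-1.9, 30.6], [-7.6, 39.3], [-15.5, 46.2], [-24.8, 50.8], [-35.0, 52.9], [-45.5, 52.3], [-55.4, 49.0], [-64.1, 43.2], [-71.0, 35.4], [-75.6, 26.0], [-77.7, 15.8], [-77.1, 5.4], [-73.8, -4.5], [-68.0, -13.2], [-60.2, -20.1], [-50.8, -24.8], [-40.6, -26.9], [-30.2, -26.2]]
```

Request:
{"api": "apply_moves", "payload": {"steps": [[0,0,0,1.2,10.2,0,-1],[0,0,0,0.5,20.7,0,-1],[0,0,0,-2.8,30.6,0,-1],[0,0,0,-8.5,39.3,0,-1],[0,0,0,-16.3,46.2,0,-1],[0,0,0,-25.6,50.8,0,-1],[0,0,0,-35.8,52.9,0,-1],[0,0,0,-46.3,52.3,0,-1],[0,0,0,-56.2,49,0,-1],[0,0,0,-64.9,43.2,0,-1],[0,0,0,-71.8,35.4,0,-1],[0,0,0,-76.4,26,0,-1],[0,0,0,-78.5,15.8,0,-1],[0,0,0,-77.9,5.4,0,-1],[0,0,0,-74.6,-4.5,0,-1],[0,0,0,-68.8,-13.2,0,-1],[0,0,0,-61,-20.1,0,-1],[0,0,0,-51.6,-24.8,0,-1],[0,0,0,-41.4,-26.9,0,-1],[0,0,0,-31,-26.2,0,-1]]}}

```text
time: 6.07
ee_pos: [0.5317, -0.1207, 0.0946]
eef_rot: [0.761, 0.648, -0.0, 0.001]
ft_force: [8.7, -6.5, -4.2]
width: 0.0171
grip_force: 30.0
```

```bash
python3 - <<'E'
from h import *
a=st(); arc(169,15,20)
E
```

```text
t 6.0667 tcp [ 531.7 -120.7   94.6] F tool [-5.   9.6  4.2] rad 40.4 ang 171.0 w 17.1 grip 30.0
[[9.9, 3.3], [18.6, 9.1], [25.5, 16.9], [30.2, 26.2], [32.3, 36.5], [31.6, 46.9], [28.3, 56.8], [22.6, 65.5], [14.7, 72.4], [5.4, 77.1], [-4.8, 79.2], [-15.3, 78.5], [-25.2, 75.2], [-33.9, 69.5], [-40.8, 61.6], [-45.5, 52.3], [-47.5, 42.1], [-46.9, 31.6], [-43.6, 21.7], [-37.8, 13.0]]
```

Request:
{"api": "apply_moves", "payload": {"steps": [[0,0,0,9.9,4.1,0,-1],[0,0,0,18.6,9.9,0,-1],[0,0,0,25.3,17.7,0,-1],[0,0,0,30,27,0,-1],[0,0,0,32,37.2,0,-1],[0,0,0,31.3,47.5,0,-1],[0,0,0,28.3,57.4,0,-1],[0,0,0,22.6,66,0,-1],[0,0,0,14.7,72.9,0,-1],[0,0,0,5.4,77.6,0,-1],[0,0,0,-4.8,79.7,0,-1],[0,0,0,-15.3,79,0,-1],[0,0,0,-25.2,75.8,0,-1],[0,0,0,-33.9,70.1,0,-1],[0,0,0,-40.8,62.3,0,-1],[0,0,0,-40.8,62.3,0,-1]]}}

```text
time: 7.4
ee_pos: [0.5869, -0.1695, 0.0945]
eef_rot: [0.761, 0.649, 0.0, -0.0]
ft_force: [-3.8, 2.3, 2.0]
width: 0.017
grip_force: 30.0
```

```bash
python3 - <<'E'
from h import *
a=st(); arc(-56,5,20)
E
```

```text
t 7.4 tcp [ 586.9 -169.5   94.5] F tool [ 1.7 -4.1 -2. ] rad 39.7 ang -55.7 w 17.0 grip 30.0
[[-1.8, -3.0], [-3.4, -6.1], [-4.7, -9.3], [-5.7, -12.7], [-6.3, -16.1], [-6.7, -19.6], [-6.8, -23.1], [-6.6, -26.5], [-6.1, -30.0], [-5.3, -33.4], [-4.2, -36.7], [-2.8, -39.9], [-1.1, -43.0], [0.8, -45.9], [3.0, -48.6], [5.4, -51.1], [8.0, -53.5], [10.8, -55.5], [13.8, -57.4], [16.9, -58.9]]
```

Request:
{"api": "apply_moves", "payload": {"steps": [[0,0,0,-1.8,-3,0,-1],[0,0,0,-3.4,-6.1,0,-1],[0,0,0,-4.7,-9.3,0,-1],[0,0,0,-5.7,-12.7,0,-1],[0,0,0,-6.3,-16.1,0,-1],[0,0,0,-6.7,-19.6,0,-1],[0,0,0,-6.8,-23.1,0,-1],[0,0,0,-6.8,-23.1,0,-1]]}}

```text
time: 8.07
ee_pos: [0.5629, -0.1726, 0.0946]
eef_rot: [0.761, 0.649, -0.0, 0.0]
ft_force: [1.0, -0.4, -0.5]
width: 0.0171
grip_force: 30.0
```

```bash
python3 - <<'E'
from h import *
a=st(); arc(-91,5,12)
im,W,c=shot('top');Z=W[...,2];m=np.zeros(Z.shape,bool); m[195:285,240:385]=True
comps(W,m&(Z>.11),'can',100)
E
```

```text
t 8.0667 tcp [ 562.9 -172.6   94.6] F tool [-0.2  1.1  0.5] rad 39.7 ang -91.2 w 17.1 grip 30.0
[[0.2, -3.5], [0.7, -6.9], [1.5, -10.3], [2.7, -13.6], [4.0, -16.8], [5.7, -19.9], [7.6, -22.8], [9.8, -25.5], [12.2, -28.1], [14.8, -30.4], [17.6, -32.5], [20.6, -34.3]]
can 3185 [366. 243.] [ 485.5 -145.2  527.6] zmax 579.0 rect [ 500.1 -150.4] [ 66.2 193.5] 87.6
can 1103 [289. 224.] [598.5  24.7 124.7] zmax 132.4 rect [601.3  26.9] [111.2 111.9] 80.4
```

Request:
{"api": "apply_moves", "payload": {"steps": [[0,0,0,0.2,-3.5,0,-1],[0,0,0,0.7,-6.9,0,-1],[0,0,0,1.2,-9,0,-1],[0,0,0,1.5,-10.3,0,-1],[0,0,0,1.5,-10.3,0,-1]]}}

```text
time: 8.53
ee_pos: [0.5567, -0.1708, 0.0949]
eef_rot: [0.761, 0.649, 0.002, 0.003]
ft_force: [18.9, -6.9, -12.4]
width: 0.017
grip_force: 30.0
```

```bash
python3 - <<'E'
from h import *
a=st()
E
```

```text
t 8.5333 tcp [ 556.7 -170.8   94.9] F tool [-3.9 19.6 12.6] rad 39.6 ang -99.5 w 17.0 grip 30.0
```

Stiff at about 19 N, so the canister is clamped. I ease off, release, rise and check.

Request:
{"api": "apply_moves", "payload": {"steps": [[0,0,0,0,3,0,-1],[0,0,0,0,3,0,0],[0,0,0,0,3,0,0],[0,0,0,0,3,0,0],[0,0,0,0,3,0,0],[0,0,0,0,3,0,0.3],[0,0,0,0,3,0,0.3],[0,0,0,0,3,0,1],[0,0,0,0,3,-30,1],[0,0,0,0,3,-70,1],[0,0,0,0,3,-110,1],[0,0,0,0,3,-150,1],[0,0,0,0,3,-190,1],[0,0,0,0,3,-210,1],[0,0,0,0,3,-210,1]]}}

```text
time: 9.78
ee_pos: [0.5584, -0.1696, 0.3103]
eef_rot: [0.761, 0.649, 0.002, 0.003]
ft_force: [0.3, 0.4, -0.5]
width: 0.0868
grip_force: 0.0
```

```bash
python3 - <<'E'
from h import *
st()
im,W,c=shot('wrist'); np.savez('w2.npz',im=im,W=W);save('w2.png',im);Z=W[...,2]
m=(Z>.118)&(Z<.135); comps(W,m,'rim/knob',50)
m=(Z>.05)&(Z<.07);comps(W,m,'jaw/lid',100)
im,W,c=shot('top');Z=W[...,2]
m=np.zeros(Z.shape,bool); m[195:285,240:385]=True
comps(W,m&(Z>.115)&(Z<.14),'can',100)
m=np.zeros(Z.shape,bool);m[225:310,130:225]=True
comps(W,m&(Z>0.012),'house',5)
to(531,276,200)
E
```

```text
t 9.7833 tcp [ 558.4 -169.6  310.3] F tool [0.4 0.2 0.5] rad 37.9 ang -95.1 w 86.8 grip 0.0
rim/knob 5019 [333.  34.] [595.9 -12.8 123.9] zmax 127.1 rect [597.8  -6.5] [ 44.1 110.3] 81.0
rim/knob 245 [322. 216.] [ 562.2 -173.5  125.7] zmax 128.2 rect [ 562.3 -174.4] [17.1 17.1] 38.1
jaw/lid 2836 [323.  90.] [580.4 -40.5  64.3] zmax 70.0 rect [584.  -85.2] [116.7 111.9] 80.9
jaw/lid 253 [420. 259.] [ 672.8 -261.9   60.5] zmax 69.9 rect [ 676.8 -269.6] [59.7 21. ] 29.3
jaw/lid 355 [448. 284.] [ 710.5 -308.5   60.8] zmax 70.0 rect [ 707.9 -300.8] [50.3 15.7] 61.9
can 1085 [289. 224.] [598.7  26.8 124.7] zmax 132.5 rect [601.2  26.8] [110.5 111.8] 81.0
house 103 [199. 245.] [527.8 273.   30.3] zmax 41.6 rect [529.4 276.3] [27.3 26.7] 74.3
house 107 [176. 264.] [466.  325.4  30. ] zmax 41.6 rect [466.5 329. ] [27.1 28. ] 20.3
house 114 [155. 282.] [408.8 371.8  28.9] zmax 43.3 rect [409.3 374.3] [26.9 26.7] 36.7
shift [436.  -95.8 104.8] az None cur yaw 81.0 tcp [ 556.9 -169.5  305.1] tilt [ 0.001 -0.001 -1.   ]
```

View pics/w2.png

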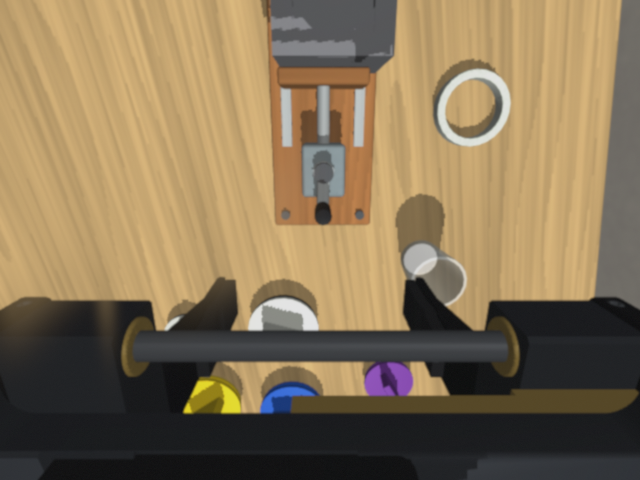

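```bash
python3 - <<'E'
from h import *
st(); to(562,-173.5,94.5)
d=np.load('w2.npz');W=d['W']*1000;Z=W[...,2]
u=np.array([np.cos(np.radians(81)),np.sin(np.radians(81)),0]);S=W@u
for col in (305,325,345):
  print(col,[(row,int(round(S[row,col])),int(round(Z[row,col]))) for row in range(48,125,3)])
E
```

```text
t 9.8833 tcp [ 556.9 -169.5  305.1] F tool [-0.   0.1  0.9] rad 38.3 ang -100.3 w 86.9 grip 0.0
shift [ -3.    5.4 210.6] az None cur yaw 81.0 tcp [ 556.9 -169.5  305.1] tilt [ 0.001 -0.001 -1.   ]
305 [(48, 72, 123), (51, 69, 125), (54, 67, 123), (57, 65, 117), (60, 65, 101), (63, 66, 84), (66, 65, 68), (69, 63, 66), (72, 60, 65), (75, 57, 66), (78, 54, 63), (81, 51, 64), (84, 48, 63), (87, 47, 42), (90, 47, 15), (93, 43, 13), (96, 40, 14), (99, 37, 14), (102, 33, 14), (105, 30, 14), (108, 26, 14), (111, 23, 15), (114, 19, 14), (117, 16, 15), (120, 12, 15), (123, 9, 14)]
325 [(48, 71, 125), (51, 69, 124), (54, 67, 125), (57, 66, 115), (60, 65, 102), (63, 65, 85), (66, 65, 68), (69, 63, 65), (72, 60, 64), (75, 57, 64), (78, 54, 65), (81, 51, 65), (84, 48, 63), (87, 46, 56), (90, 43, 55), (93, 40, 55), (96, 37, 55), (99, 34, 56), (102, 31, 55), (105, 27, 54), (108, 24, 55), (111, 21, 56), (114, 18, 55), (117, 15, 55), (120, 11, 55), (123, 8, 56)]
345 [(48, 72, 122), (51, 69, 124), (54, 66, 125), (57, 66, 115), (60, 65, 102), (63, 65, 86), (66, 65, 68), (69, 63, 66), (72, 60, 66), (75, 57, 67), (78, 54, 65), (81, 51, 64), (84, 48, 64), (87, 47, 43), (90, 47, 13), (93, 43, 15), (96, 40, 12), (99, 36, 14), (102, 33, 15), (105, 30, 13), (108, 26, 15), (111, 23, 14), (114, 19, 12), (117, 16, 15), (120, 12, 14), (123, 9, 13)]
```

The jaw meets the canister at row 66, but the knob (322,213) sits several mm back of where I left it. I re-grip it to check that it holds.

Request:
{"api": "apply_moves", "payload": {"steps": [[0,0,0,-3,5.5,40,1],[0,0,0,-3,5.5,80,0.5],[0,0,0,-3,5.5,120,0.3],[0,0,0,-3,5.5,155,0.3],[0,0,0,-3,5.5,180,0.3],[0,0,0,-3,5.5,195,0.3],[0,0,0,-3,5.5,205,0.3],[0,0,0,-3,5.5,209,0.3],[0,0,0,-3,5.5,209,0.3],[0,0,0,-3,5.5,209,-1],[0,0,0,-3,5.5,209,-1],[0,0,0,-3,5.5,209,-1],[0,0,0,-3,5.5,209,-1],[0,0,0,-3,5.5,209,-1],[0,0,0,-3,5.5,209,-1],[0,0,0,-3,5.5,209,-1],[0,0,0,-3,5.5,209,-1],[0,0,0,-3,5.5,209,-1],[0,0,0,-3,5.5,209,-1],[0,0,0,-3,5.5,209,-1]], "force": 40}}

```text
time: 11.55
ee_pos: [0.5621, -0.1735, 0.0958]
eef_rot: [0.761, 0.649, 0.0, 0.0]
ft_force: [2.8, -0.7, 0.4]
width: 0.0171
grip_force: 40.0
```

```bash
python3 - <<'E'
from h import *
st()
E
```

```text
t 11.55 tcp [ 562.1 -173.5   95.8] F tool [-0.2  2.9 -0.4] rad 40.8 ang -91.9 w 17.1 grip 40.0
```

Request:
{"api": "apply_moves", "payload": {"steps": [[0,0,0,0,-1,0,-1],[0,0,0,0,-1,0,-1],[0,0,0,0,-1,0,-1],[0,0,0,0,-1,0,-1]]}}

```text
time: 11.88
ee_pos: [0.5616, -0.1734, 0.0958]
eef_rot: [0.761, 0.649, 0.001, 0.001]
ft_force: [5.7, -0.6, -1.9]
width: 0.0171
grip_force: 40.0
```

Request:
{"api": "apply_moves", "payload": {"steps": [[0,0,0,0,-1.5,0,-1],[0,0,0,0,-1.5,0,-1],[0,0,0,0,-1.5,0,-1]]}}

```text
time: 12.13
ee_pos: [0.5606, -0.1732, 0.0959]
eef_rot: [0.761, 0.649, 0.001, 0.001]
ft_force: [9.7, -2.1, -3.7]
width: 0.0165
grip_force: 40.0
```

```bash
python3 - <<'E'
from h import *
st()
E
```

```text
t 12.1333 tcp [ 560.6 -173.2   95.9] F tool [-0.5  9.9  3.8] rad 40.8 ang -93.9 w 16.5 grip 40.0
```

Request:
{"api": "apply_moves", "payload": {"steps": [[0,0,0,0,-1,0,-1],[0,0,0,0,-1,0,-1],[0,0,0,0,-1,0,-1]]}}

```text
time: 12.38
ee_pos: [0.56, -0.173, 0.0959]
eef_rot: [0.761, 0.649, 0.001, 0.001]
ft_force: [10.7, -1.2, -5.3]
width: 0.017
grip_force: 40.0
```

```bash
python3 - <<'E'
from h import *
st()
E
```

```text
t 12.3833 tcp [ 560.  -173.    95.9] F tool [ 0.5 10.7  5.3] rad 40.7 ang -94.6 w 17.0 grip 40.0
```

Request:
{"api": "apply_moves", "payload": {"steps": [[0,0,0,0,0,0,1],[0,0,0,0,0,0,1],[0,0,0,0,0,0,1],[0,0,0,0,0,0,1],[0,0,0,0,0,0,1],[0,0,0,0,0,0,1],[0,0,0,0,0,-40,1],[0,0,0,0,0,-80,1],[0,0,0,0,0,-120,1],[0,0,0,0,0,-160,1],[0,0,0,0,0,-200,1],[0,0,0,0,0,-210,1],[0,0,0,0,0,-210,1]]}}

```text
time: 13.47
ee_pos: [0.5595, -0.1729, 0.3096]
eef_rot: [0.761, 0.649, 0.002, 0.003]
ft_force: [-0.0, -0.1, -1.3]
width: 0.0862
grip_force: 0.0
```

```bash
python3 - <<'E'
from h import *
im,W,c=shot('wrist'); np.savez('w3.npz',im=im,W=W);Z=W[...,2]
comps(W,(Z>.118)&(Z<.135),'rim/knob',50)
st();to(528,275,150,75)
E
```

```text
rim/knob 4894 [331.  31.] [595.8 -13.4 123.9] zmax 126.4 rect [597.5  -8.2] [ 41.3 110.4] 80.5
rim/knob 243 [321. 214.] [ 562.2 -173.6  125.6] zmax 127.4 rect [ 562.1 -174.1] [17.  16.8] 77.2
t 13.5167 tcp [ 558.8 -172.9  306.9] F tool [-0.4  0.7  0.2] rad 40.9 ang -95.7 w 86.3 grip 0.0
shift [ 437.5 -101.3  156.4] az 0.104 cur yaw 80.9 tcp [ 558.8 -172.9  306.9] tilt [ 0.003 -0.001 -1.   ]
```

The knob is stiff at 10–11 N and stays put, so the clamp is firm. On to the houses, starting with a wrist look over the mat.

Request:
{"api": "apply_moves", "payload": {"steps": [[0,0,0,40,-15,-23,1],[0,0,0,80,-30,-23,1],[0,0,0,120,-45,-23,1],[0,0,0,160,-60,-23,1],[0,0,0,200,-75,-23,1],[0,0,0,240,-90,-23,1],[0,0,0,280,-105,-23,1],[0,0,0,320,-120,-23,1],[0,0,0,360,-135,-23,1],[0,0,0,400,-150,-23,1],[0,0,0,438,-160,-23,1],[0,0,0,438,-160,-23,1],[0,0,0,438,-160,-23,1],[0,0,0,438,-160,-23,1]]}}

```text
time: 14.68
ee_pos: [0.4684, 0.2853, 0.3269]
eef_rot: [0.76, 0.65, -0.001, -0.0]
ft_force: [0.5, -0.2, -0.6]
width: 0.087
grip_force: 0.0
```

```bash
cat >> h.py <<'E'
def houses(W):
    Z=W[...,2]; m=(Z>.015)&(Z<.06)&(W[...,0]>.3)&(W[...,0]<.6)&(W[...,1]>.18)&(W[...,1]<.5)
    n,l,s,c=cv2.connectedComponentsWithStats(m.astype(np.uint8)); out=[]
    for i in range(1,n):
        if s[i,4]<150: continue
        p=W[l==i]*1000
        top=p[p[:,2]>p[:,2].max()-6]; rc=cv2.minAreaRect(p[p[:,2]>22][:,:2].astype(np.float32))
        ev,V=np.linalg.eigh(np.cov(top[:,:2].T)); v=V[:,1]
        print('house px',c[i].round(),'n',s[i,4],'ctr',np.round(rc[0],1),np.round(rc[1],1),round(rc[2],1),'ridge yaw',np.degrees(np.arctan2(v[1],v[0])).round(1),'ridge mid',top.mean(0).round(1),'elong',np.sqrt(ev).round(1))
E
python3 - <<'E'
from h import *
im,W,c=shot('wrist'); np.savez('w4.npz',im=im,W=W);save('w4.png',im)
houses(W); st()
E
```

```text
house px [265. 131.] n 455 ctr [411.6 374.2] [25.9 26. ] 37.1 ridge yaw 126.1 ridge mid [411.3 374.7  34. ] elong [2.6 7.5]
house px [291. 168.] n 422 ctr [435.4 323. ] [26.  25.8] 34.6 ridge yaw -147.0 ridge mid [435.5 323.3  34.2] elong [2.3 7.4]
house px [367. 191.] n 411 ctr [531.  276.1] [26.3 26.4] 77.1 ridge yaw 167.2 ridge mid [530.8 276.5  33.7] elong [2.7 7.7]
t 14.7333 tcp [469.1 284.  327.1] F tool [-0.4  0.3 -0.7] rad 429.6 ang 112.7 w 86.7 grip 0.0
```

View pics/w4.png

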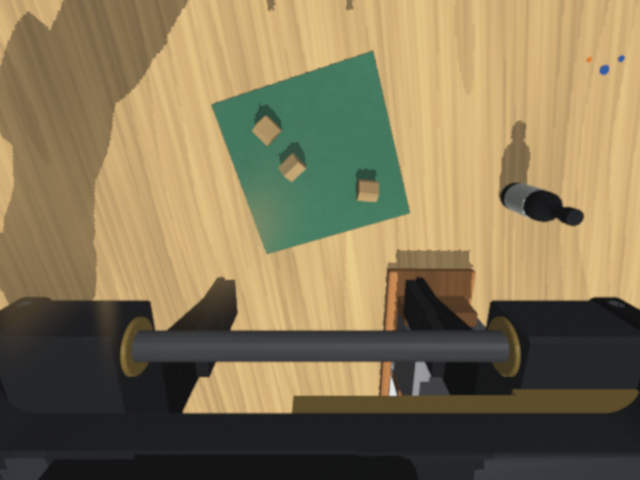

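The wrist view shows houses at (265,131), (291,168) and (367,191), all upright; the middle one was knocked about 3 cm. I grip across the gables, starting with the right one at (531,276).

Request:
{"api": "apply_moves", "payload": {"steps": [[0,0,0.066,2,40,20,0.15],[0,0,0.066,2,62.5,50,0.15],[0,0,0.066,2,62.5,90,0.15],[0,0,0.066,2,62.5,130,0.15],[0,0,0.066,2,62.5,170,0.15],[0,0,0.066,2,62.5,210,0.15],[0,0,0.066,2,62.5,250,0.15],[0,0,0.066,2,62.5,285,0.15],[0,0,0.066,2,62.5,305,0.15],[0,0,0.066,2,62.5,315,0.15],[0,0,0.066,2,62.5,319,0.15],[0,0,0.066,2,62.5,319,0.15],[0,0,0.066,2,62.5,319,-1],[0,0,0.066,2,62.5,319,-1],[0,0,0.066,2,62.5,319,-1],[0,0,0.066,2,62.5,319,-1],[0,0,0.066,2,62.5,319,-1],[0,0,0.066,2,62.5,319,-1],[0,0,0.066,2,62.5,319,-1],[0,0,0.066,2,62.5,319,-1]], "force": 15}}

```text
time: 16.4
ee_pos: [0.5316, 0.2771, 0.0102]
eef_rot: [0.782, 0.624, 0.0, 0.0]
ft_force: [-0.5, -1.1, 6.7]
width: 0.0261
grip_force: 15.0
```

```bash
python3 - <<'E'
from h import *
st(); to(601,27,200,81)
E
```

```text
t 16.4 tcp [531.6 277.1  10.2] F tool [-1.2 -0.3 -6.7] rad 412.4 ang 108.2 w 26.1 grip 15.0
shift [-228.4  123.4 -189.7] az -0.067 cur yaw 77.2 tcp [531.6 277.1  10.2] tilt [ 0.001  0.    -1.   ]
```

Request:
{"api": "apply_moves", "payload": {"steps": [[0,0,0,0,0,-40,-1],[0,0,0,0,0,-80,-1],[0,0,0,0,0,-120,-1],[0,0,0,0,0,-160,-1],[0,0,0,-20,10,-190,-1],[0,0,-0.066,-55,30,-190,-1],[0,0,-0.066,-90,49,-190,-1],[0,0,-0.066,-125,68,-190,-1],[0,0,-0.066,-160,87,-190,-1],[0,0,-0.066,-195,106,-190,-1],[0,0,-0.066,-228,123,-190,-1],[0,0,-0.066,-228,123,-190,-1],[0,0,-0.066,-228,123,-190,-1],[0,0,-0.066,-228,123,-190,-1]]}}

```text
time: 17.57
ee_pos: [0.6002, 0.028, 0.1994]
eef_rot: [0.761, 0.649, 0.0, -0.0]
ft_force: [0.3, 0.2, -0.3]
width: 0.0257
grip_force: 15.0
```

```bash
python3 - <<'E'
from h import *
im,W,c=shot('wrist'); np.savez('w5.npz',im=im,W=W);save('w5.png',im);Z=W[...,2]
comps(W,(Z>.12)&(Z<.13),'rim',500); st();to(601,27,85,81)
im,W,c=shot('top');Z=W[...,2]
# mouth centre from scene
im,W,c=shot('scene');Z=W[...,2]
m=(Z>.118)&(Z<.135)&(abs(W[...,0]-.6)<.09)&(abs(W[...,1]-.03)<.09);comps(W,m,'scene rim',50)
E
```

```text
rim 9898 [325. 221.] [612.9  58.4 123.8] zmax 127.0 rect [603.5  28.6] [105.7 110.5] 80.9
t 17.6167 tcp [600.1  28.9 199.6] F tool [ 1.8 -0.3  0.3] rad 165.2 ang 88.5 w 25.9 grip 15.0
shift [ -1.8   1.2 114.6] az 0.001 cur yaw 81.1 tcp [600.1  28.9 199.6] tilt [-0.     0.001 -1.   ]
scene rim 1289 [337. 262.] [615.7  36.4 124.1] zmax 129.6 rect [604.2  22.9] [114.9 113.3] 81.3
```

View pics/w5.png

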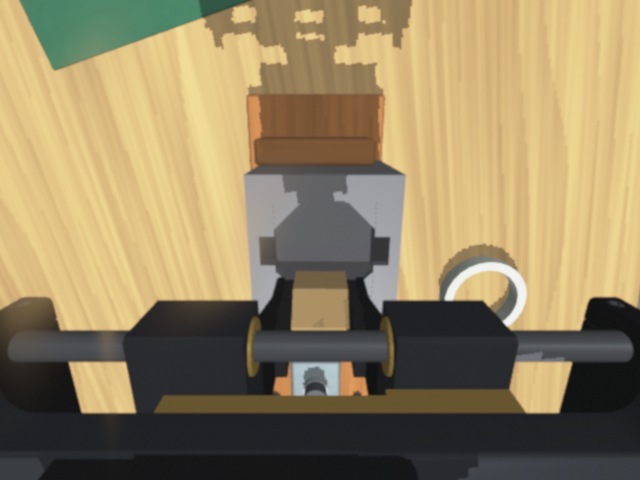

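The house is in hand. The mouth lies ahead in view, slots at (267,250) and (380,250), centre about (602.5, 26.7). Lower in and release with a small opening.

Request:
{"api": "apply_moves", "payload": {"steps": [[0,0,0,-2,2.7,20,-1],[0,0,0,-2,2.7,45,-1],[0,0,0,-2,2.7,70,-1],[0,0,0,-2,2.7,95,-1],[0,0,0,-2,2.7,112,-1],[0,0,0,-2,2.7,120,-1],[0,0,0,-2,2.7,120,-1],[0,0,0,-2,2.7,120,-0.2],[0,0,0,-2,2.7,120,-0.2],[0,0,0,-2,2.7,120,-0.2],[0,0,0,-2,2.7,120,-0.2],[0,0,0,-2,2.7,120,-0.2],[0,0,0,-2,2.7,100,-0.2],[0,0,0,-2,2.7,60,-0.2],[0,0,0,-2,2.7,20,-0.2],[0,0,0,-2,2.7,-10,-0.2],[0,0,0,-2,2.7,-10,-0.2]]}}

```text
time: 19.13
ee_pos: [0.6056, 0.0259, 0.217]
eef_rot: [0.761, 0.649, 0.004, 0.003]
ft_force: [1.0, 0.7, 0.8]
width: 0.0347
grip_force: 0.0
```

```bash
python3 - <<'E'
from h import *
im,W,c=shot('wrist'); np.savez('w6.npz',im=im,W=W);save('w6.png',im)
Z=W[...,2];m=(Z<.1)&(np.hypot(W[...,0]-.6025,W[...,1]-.027)<.036); print((W[m][:,2]*1000).round()[::200])
im,W,c=shot('top');Z=W[...,2];m=np.zeros(Z.shape,bool);m[225:310,130:225]=True
comps(W,m&(Z>0.012)&(Z<.05),'house',5)
st();to(436,324,120,-147+90);to(436,324,120,33+90)
E
```

```text
[20. 23. 20. 45. 47. 50. 51. 54. 50. 47. 20. 19. 20. 21.]
house 111 [175. 276.] [433.2 320.3  29.6] zmax 42.1 rect [434.  322.5] [27.3 27.3] 35.0
house 113 [155. 282.] [408.6 372.8  30. ] zmax 43.0 rect [410.3 374. ] [28.2 28.9] 33.8
t 19.2333 tcp [603.5  25.1 211.1] F tool [-0.4 -0.7  0.1] rad 162.1 ang 86.9 w 34.7 grip 0.0
shift [ 268.8 -212.8   90.5] az 2.407 cur yaw 80.9 tcp [603.5  25.1 211.1] tilt [ 0.003 -0.    -1.   ]
shift [ 268.8 -212.8   90.5] az -0.734 cur yaw 80.9 tcp [603.5  25.1 211.1] tilt [ 0.003 -0.    -1.   ]
```

House 1 is in (roof at z≈54 inside). Next is the middle house.

Request:
{"api": "apply_moves", "payload": {"steps": [[0,0,-0.12,30,-24,0,0.15],[0,0,-0.24,60,-48,0,0.15],[0,0,-0.36,90,-72,0,0.15],[0,0,-0.48,120,-96,0,0.15],[0,0,-0.6,150,-120,0,0.15],[0,0,-0.734,180,-144,0,0.15],[0,0,-0.734,210,-168,10,0.15],[0,0,-0.734,240,-192,30,0.15],[0,0,-0.734,268,-213.5,60,0.15],[0,0,-0.734,268,-213.5,95,0.15],[0,0,-0.734,268,-213.5,130,0.15],[0,0,-0.734,268,-213.5,160,0.15],[0,0,-0.734,268,-213.5,185,0.15],[0,0,-0.734,268,-213.5,200,0.15],[0,0,-0.734,268,-213.5,200,0.15]]}}

```text
time: 20.48
ee_pos: [0.432, 0.3217, 0.006]
eef_rot: [0.477, 0.879, -0.002, -0.002]
ft_force: [-0.2, -0.4, -0.0]
width: 0.05
grip_force: 0.0
```

```bash
python3 - <<'E'
from h import *
st();to(435.4,323.3,9,123)
E
```

```text
t 20.4833 tcp [432.  321.7   6. ] F tool [-0.3 -0.4  0. ] rad 475.6 ang 73.8 w 50.0 grip 0.0
shift [-0.5  3.7 -3. ] az 0.0 cur yaw 123.0 tcp [432.  321.7   6. ] tilt [-0.005 -0.003 -1.   ]
```

Request:
{"api": "apply_moves", "payload": {"steps": [[0,0,0,-0.5,3.5,-3,0.15],[0,0,0,-0.5,3.5,-3,0.15],[0,0,0,-0.5,3.5,-3,-1],[0,0,0,-0.5,3.5,-3,-1],[0,0,0,-0.5,3.5,-3,-1],[0,0,0,-0.5,3.5,-3,-1],[0,0,0,-0.5,3.5,-3,-1],[0,0,0,-0.5,3.5,-3,-1],[0,0,0,-0.5,3.5,-3,-1],[0,0,0,-0.5,3.5,-3,-1],[0,0,0,-0.5,3.5,-40,-1],[0,0,0,-0.5,3.5,-80,-1],[0,0,0,-0.5,3.5,-120,-1],[0,0,0,-0.5,3.5,-160,-1],[0,0,0,-0.5,3.5,-195,-1],[0,0,0,-0.5,3.5,-195,-1]]}}

```text
time: 21.82
ee_pos: [0.4392, 0.3272, 0.2113]
eef_rot: [0.477, 0.879, 0.004, 0.002]
ft_force: [0.8, 0.0, -0.1]
width: 0.0257
grip_force: 15.0
```

```bash
python3 - <<'E'
from h import *
st();to(602.7,26.7,200,81)
E
```

```text
t 21.8167 tcp [439.2 327.2 211.3] F tool [-0.4  0.7  0.2] rad 478.9 ang 72.6 w 25.7 grip 15.0
shift [-341.1  -26.8   11.2] az 0.733 cur yaw 123.0 tcp [439.2 327.2 211.3] tilt [ 0.008  0.005 -1.   ]
```

Request:
{"api": "apply_moves", "payload": {"steps": [[0,0,0.1,-35,-3,5,-1],[0,0,0.2,-70,-6,11,-1],[0,0,0.3,-105,-9,11,-1],[0,0,0.4,-140,-12,11,-1],[0,0,0.5,-175,-15,11,-1],[0,0,0.6,-210,-18,11,-1],[0,0,0.7,-245,-20,11,-1],[0,0,0.733,-280,-23,11,-1],[0,0,0.733,-310,-25,11,-1],[0,0,0.733,-332,-26,11,-1],[0,0,0.733,-341,-27,11,-1],[0,0,0.733,-341,-27,11,-1],[0,0,0.733,-341,-27,11,-1],[0,0,0.733,-341,-27,11,-1]]}}

```text
time: 22.98
ee_pos: [0.5998, 0.0263, 0.1936]
eef_rot: [0.76, 0.65, 0.0, -0.0]
ft_force: [-1.5, -0.2, 0.3]
width: 0.0257
grip_force: 15.0
```

```bash
python3 - <<'E'
from h import *
st();to(602.7,26.7,82,81)
E
```

```text
t 22.9833 tcp [599.8  26.3 193.6] F tool [-0.5 -1.4 -0.3] rad 162.6 ang 88.3 w 25.7 grip 15.0
shift [  0.7   2.9 111.6] az 0.003 cur yaw 81.2 tcp [599.8  26.3 193.6] tilt [-0.     0.001 -1.   ]
```

Request:
{"api": "apply_moves", "payload": {"steps": [[0,0,0,0.5,2.5,20,-1],[0,0,0,0.5,2.5,45,-1],[0,0,0,0.5,2.5,70,-1],[0,0,0,0.5,2.5,92,-1],[0,0,0,0.5,2.5,108,-1],[0,0,0,0.5,2.5,111,-1],[0,0,0,0.5,2.5,111,-1],[0,0,0,0.5,2.5,111,-0.2],[0,0,0,0.5,2.5,111,-0.2],[0,0,0,0.5,2.5,111,-0.2],[0,0,0,0.5,2.5,111,-0.2],[0,0,0,0.5,2.5,111,-0.2],[0,0,0,0.5,2.5,90,-0.2],[0,0,0,0.5,2.5,50,-0.2],[0,0,0,0.5,2.5,10,-0.2],[0,0,0,0.5,2.5,-15,-0.2],[0,0,0,0.5,2.5,-15,-0.2],[0,0,0,0.5,2.5,-15,-0.2]]}}

```text
time: 24.48
ee_pos: [0.6038, 0.0243, 0.2104]
eef_rot: [0.76, 0.649, 0.001, 0.001]
ft_force: [-0.6, -0.3, -1.3]
width: 0.0345
grip_force: 0.0
```

```bash
python3 - <<'E'
from h import *
im,W,c=shot('wrist'); np.savez('w7.npz',im=im,W=W)
Z=W[...,2];m=(Z<.12)&(np.hypot(W[...,0]-.6025,W[...,1]-.027)<.036); print((W[m][:,2]*1000).round()[::150])
im,W,c=shot('top');Z=W[...,2];m=np.zeros(Z.shape,bool);m[225:310,130:225]=True
comps(W,m&(Z>0.012)&(Z<.05),'house',5)
st();to(411.6,374.3,120,126+90);to(411.6,374.3,120,126-90)
print(r.read_state()['joint_positions'].round(2))
E
```

```text
[20. 20. 36. 19. 19. 46. 47. 21. 19. 20. 54. 51. 20. 43. 20. 36. 39. 20.
 46. 48.]
house 116 [155. 282.] [408.8 371.8  28.5] zmax 41.3 rect [409.4 374.6] [26.8 28.6] 37.9
t 24.5833 tcp [602.6  23.9 207.7] F tool [-0.7 -0.9 -0.8] rad 160.7 ang 87.4 w 34.5 grip 0.0
shift [ 316.2 -243.4   87.8] az -2.356 cur yaw 81.0 tcp [602.6  23.9 207.7] tilt [-0.001 -0.    -1.   ]
shift [ 316.2 -243.4   87.8] az 0.785 cur yaw 81.0 tcp [602.6  23.9 207.7] tilt [-0.001 -0.    -1.   ]
[ 0.45  0.38 -0.72  1.51  0.25  1.35 -0.45]
```

Two in. Now the last house: yaw +0.785 in tool turn.

Request:
{"api": "apply_moves", "payload": {"steps": [[0,0,0.1,30,-23,0,0.15],[0,0,0.2,60,-46,0,0.15],[0,0,0.3,90,-69,0,0.15],[0,0,0.4,120,-92,0,0.15],[0,0,0.5,150,-115,0,0.15],[0,0,0.6,180,-138,0,0.15],[0,0,0.7,210,-161,0,0.15],[0,0,0.785,240,-184,0,0.15],[0,0,0.785,270,-207,20,0.15],[0,0,0.785,298,-230,45,0.15],[0,0,0.785,316,-243.5,75,0.15],[0,0,0.785,316,-243.5,110,0.15],[0,0,0.785,316,-243.5,140,0.15],[0,0,0.785,316,-243.5,155,0.15],[0,0,0.785,316,-243.5,155,0.15],[0,0,0.785,316,-243.5,155,0.15]]}}

```text
time: 25.92
ee_pos: [0.411, 0.3737, 0.0524]
eef_rot: [0.951, 0.309, -0.001, 0.0]
ft_force: [0.1, -0.3, -0.4]
width: 0.0503
grip_force: 0.0
```

```bash
python3 - <<'E'
from h import *
st();to(411.6,374.3,9,36)
E
```

```text
t 25.9167 tcp [411.  373.7  52.4] F tool [-0.1  0.3  0.4] rad 531.5 ang 161.4 w 50.3 grip 0.0
shift [ 1.  -0.1 43.4] az 0.001 cur yaw 36.0 tcp [411.  373.7  52.4] tilt [-0.003 -0.002 -1.   ]
```

Request:
{"api": "apply_moves", "payload": {"steps": [[0,0,0,1,0,15,0.15],[0,0,0,1,0,30,0.15],[0,0,0,1,0,42,0.15],[0,0,0,1,0,42,0.15],[0,0,0,1,0,42,-1],[0,0,0,1,0,42,-1],[0,0,0,1,0,42,-1],[0,0,0,1,0,42,-1],[0,0,0,1,0,42,-1],[0,0,0,1,0,42,-1],[0,0,0,1,0,42,-1],[0,0,0,1,0,42,-1],[0,0,0,1,0,0,-1],[0,0,0,1,0,-40,-1],[0,0,0,1,0,-80,-1],[0,0,0,1,0,-120,-1],[0,0,0,1,0,-150,-1],[0,0,0,1,0,-150,-1]]}}

```text
time: 27.42
ee_pos: [0.4143, 0.3773, 0.21]
eef_rot: [0.951, 0.309, 0.004, -0.001]
ft_force: [1.0, 0.6, 0.4]
width: 0.0257
grip_force: 15.0
```

```bash
python3 - <<'E'
from h import *
st();to(602.7,26.7,195,81)
E
```

```text
t 27.4167 tcp [414.3 377.3 210. ] F tool [ 1.2  0.1 -0.4] rad 534.0 ang 160.7 w 25.7 grip 15.0
shift [-54.1 394.3  14.5] az -0.785 cur yaw 36.0 tcp [414.3 377.3 210. ] tilt [ 0.007  0.005 -1.   ]
```

Request:
{"api": "apply_moves", "payload": {"steps": [[0,0,-0.1,-5,35,10,-1],[0,0,-0.2,-10,70,14,-1],[0,0,-0.3,-14,105,14,-1],[0,0,-0.4,-19,140,14,-1],[0,0,-0.5,-24,175,14,-1],[0,0,-0.6,-29,210,14,-1],[0,0,-0.7,-33,245,14,-1],[0,0,-0.785,-38,280,14,-1],[0,0,-0.785,-43,315,14,-1],[0,0,-0.785,-48,350,14,-1],[0,0,-0.785,-52,380,14,-1],[0,0,-0.785,-54,394,14,-1],[0,0,-0.785,-54,394,14,-1],[0,0,-0.785,-54,394,14,-1],[0,0,-0.785,-54,394,14,-1]]}}

```text
time: 28.67
ee_pos: [0.6002, 0.0263, 0.1894]
eef_rot: [0.76, 0.65, 0.0, -0.0]
ft_force: [0.7, 0.0, -0.4]
width: 0.0263
grip_force: 15.0
```

```bash
python3 - <<'E'
from h import *
st();to(602.7,26.7,82,81)
E
```

```text
t 28.6667 tcp [600.2  26.3 189.4] F tool [0.1 0.7 0.4] rad 162.7 ang 88.2 w 26.3 grip 15.0
shift [  0.7   2.5 107.4] az 0.002 cur yaw 81.1 tcp [600.2  26.3 189.4] tilt [-0.     0.001 -1.   ]
```

Request:
{"api": "apply_moves", "payload": {"steps": [[0,0,0,0.5,2.5,20,-1],[0,0,0,0.5,2.5,45,-1],[0,0,0,0.5,2.5,70,-1],[0,0,0,0.5,2.5,92,-1],[0,0,0,0.5,2.5,104,-1],[0,0,0,0.5,2.5,104,-1],[0,0,0,0.5,2.5,104,-1],[0,0,0,0.5,2.5,104,-0.2],[0,0,0,0.5,2.5,104,-0.2],[0,0,0,0.5,2.5,104,-0.2],[0,0,0,0.5,2.5,104,-0.2],[0,0,0,0.5,2.5,104,-0.2],[0,0,0,0.5,2.5,80,-0.2],[0,0,0,0.5,2.5,40,-0.2],[0,0,0,0.5,2.5,0,-0.2],[0,0,0,-20,2.5,-35,1],[0,0,0,-55,2.5,-60,1],[0,0,0,-55,2.5,-60,1],[0,0,0,-55,2.5,-60,1]]}}

```text
time: 30.25
ee_pos: [0.5953, -0.0328, 0.2512]
eef_rot: [0.762, 0.648, 0.001, 0.002]
ft_force: [0.3, 0.5, -0.8]
width: 0.0537
grip_force: 0.0
```

```bash
python3 - <<'E'
from h import *
im,W,c=shot('wrist'); np.savez('w8.npz',im=im,W=W);save('w8.png',im[:400])
Z=W[...,2];comps(W,(Z>.118)&(Z<.13),'rim',400)
m=(Z<.12)&(np.hypot(W[...,0]-.6025,W[...,1]-.027)<.036); print((W[m][:,2]*1000).round()[::150])
im,W,c=shot('top');Z=W[...,2];m=np.zeros(Z.shape,bool);m[225:310,130:225]=True
comps(W,m&(Z>0.012)&(Z<.05),'house',5)
m=np.zeros(Z.shape,bool); m[270:325,395:450]=True
comps(W,m&(Z>0.010),'flange'); comps(W,m&(Z>0.036),'bar',4)
st();to(473,-359,250,65+90);to(473,-359,250,65-90)
print(r.read_state()['joint_positions'].round(2))
E
```

```text
rim 11426 [316. 152.] [603.6  40.4 123.8] zmax 126.8 rect [603.   26.1] [110.3 110.5] 80.8
[21. 21. 20. 18. 19. 20. 20. 21. 20. 45. 19. 21. 52. 20. 19. 59. 21. 63.
 19. 68. 38. 70. 69. 69. 69.]
flange 1134 [424. 297.] [ 471.4 -356.5   26.8] zmax 73.4 rect [ 472.8 -359.6] [102.1 101.2] 67.8
bar 155 [426. 296.] [ 471.4 -356.8   65. ] zmax 73.4 rect [ 473.  -359.2] [14.5 59.7] 65.0
t 30.35 tcp [594.4 -29.8 249. ] F tool [1.  0.5 0.9] rad 106.5 ang 85.9 w 61.2 grip 0.0
shift [-344.1  -68.4   -1. ] az -1.291 cur yaw 81.0 tcp [594.4 -29.8 249. ] tilt [-0.001  0.    -1.   ]
shift [-344.1  -68.4   -1. ] az 1.85 cur yaw 81.0 tcp [594.4 -29.8 249. ] tilt [-0.001  0.    -1.   ]
[ 0.56  0.34 -0.74  1.47  0.23  1.42 -0.34]
```

View pics/w8.png

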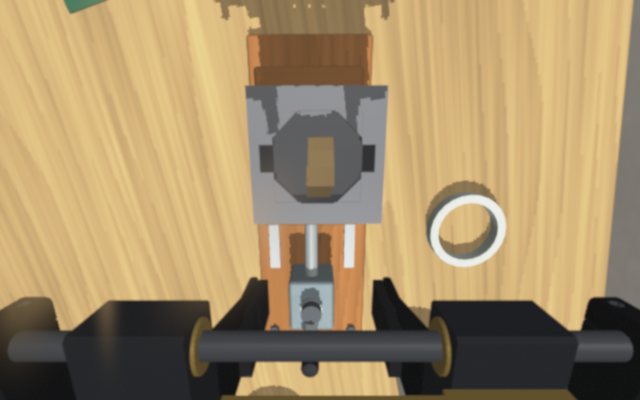

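The canister now holds the three houses: a roof shows at (320,165) with top at z≈70. The mat is empty. The mouth centre is (603.0, 26.1), yaw 80.8°. Next is the large white lid, with tool x along its bar at yaw 155.

Request:
{"api": "apply_moves", "payload": {"steps": [[0,0,-0.1,-30,-6,0,1],[0,0,-0.2,-60,-12,0,1],[0,0,-0.3,-90,-18,0,1],[0,0,-0.4,-120,-24,0,1],[0,0,-0.5,-150,-30,0,1],[0,0,-0.6,-180,-36,0,1],[0,0,-0.7,-210,-42,0,1],[0,0,-0.8,-240,-48,0,1],[0,0,-0.9,-270,-54,0,1],[0,0,-1,-300,-60,0,1],[0,0,-1.1,-330,-66,0,1],[0,0,-1.2,-344,-68,0,1],[0,0,-1.291,-344,-68,0,1],[0,0,-1.291,-344,-68,0,1],[0,0,-1.291,-344,-68,0,1]]}}

```text
time: 31.6
ee_pos: [0.4743, -0.3578, 0.2486]
eef_rot: [0.217, 0.976, 0.001, -0.0]
ft_force: [0.7, 0.7, 0.2]
width: 0.0871
grip_force: 0.0
```

```bash
cat >> h.py <<'E'
def lid(W,xc,yc,z0=0.0):
    Z=W[...,2]; m=(np.hypot(W[...,0]-xc,W[...,1]-yc)<.065)
    comps(W,m&(Z>z0+.019)&(Z<z0+.080),'lid',200); comps(W,m&(Z>z0+.055)&(Z<z0+.075),'bar',60)
E
python3 - <<'E'
from h import *
im,W,c=shot('wrist'); np.savez('w9.npz',im=im,W=W);save('w9.png',im)
lid(W,.473,-.359); st();to(473,-359.5,30,155); print(r.read_state()['joint_positions'].round(2))
E
```

```text
lid 6430 [317. 205.] [ 472.3 -358.4   25.1] zmax 66.9 rect [ 475.6 -360.8] [103.3 102.8] 83.6
bar 803 [317. 214.] [ 473.9 -360.    64.7] zmax 66.9 rect [ 475.3 -360.7] [13.7 59.3] 64.8
t 31.65 tcp [ 474.4 -357.7  248.9] F tool [ 0.4 -0.4  1.2] rad 243.7 ang -178.1 w 87.0 grip 0.0
shift [  0.3  -2.5 218.9] az -0.001 cur yaw 154.9 tcp [ 474.4 -357.7  248.9] tilt [-0.     0.001 -1.   ]
[ 1.17  0.34 -0.76  1.47  0.23  1.42  1.54]
```

View pics/w9.png

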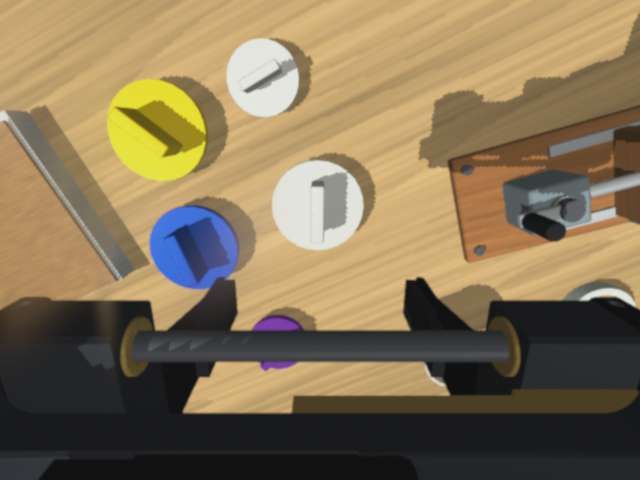

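The large white lid is at (317,205), bar (317,212), measuring (475.3, -360.7), 103 mm across with a 59×14 mm bar. Descend and grip the bar.

Request:
{"api": "apply_moves", "payload": {"steps": [[0,0,0,-2,-2.2,40,0],[0,0,0,-2,-2.2,80,0],[0,0,0,-2,-2.2,120,0],[0,0,0,-2,-2.2,155,0],[0,0,0,-2,-2.2,180,0],[0,0,0,-2,-2.2,200,0],[0,0,0,-2,-2.2,212,0],[0,0,0,-2,-2.2,218,0],[0,0,0,-2,-2.2,218,0],[0,0,0,-2,-2.2,218,-1],[0,0,0,-2,-2.2,218,-1],[0,0,0,-2,-2.2,218,-1],[0,0,0,-2,-2.2,218,-1],[0,0,0,-2,-2.2,218,-1],[0,0,0,-2,-2.2,218,-1],[0,0,0,-2,-2.2,218,-1],[0,0,0,-2,-2.2,218,-1]], "force": 40}}

```text
time: 33.07
ee_pos: [0.4748, -0.3623, 0.032]
eef_rot: [0.217, 0.976, -0.0, 0.0]
ft_force: [-0.6, 1.3, 6.0]
width: 0.0133
grip_force: 40.0
```

```bash
python3 - <<'E'
from h import *
st()
E
```

```text
t 33.0667 tcp [ 474.8 -362.3   32. ] F tool [ 1.1  0.9 -6. ] rad 247.8 ang -177.6 w 13.3 grip 40.0
```

Request:
{"api": "apply_moves", "payload": {"steps": [[0,0,0,0,0,-15,-1],[0,0,0,0,0,-50,-1],[0,0,0,0,0,-90,-1],[0,0,0,0,0,-130,-1],[0,0,0,0,0,-170,-1],[0,0,0,0,0,-200,-1],[0,0,0,0,0,-200,-1],[0,0,0,0,0,-200,-1]], "force": 55}}

```text
time: 33.73
ee_pos: [0.4752, -0.3624, 0.2339]
eef_rot: [0.217, 0.976, -0.001, 0.001]
ft_force: [-0.1, 0.3, -3.0]
width: 0.0137
grip_force: 55.0
```

```bash
python3 - <<'E'
from h import *
st();to(603,26.1,220,170.8)
E
```

```text
t 33.7333 tcp [ 475.2 -362.4  233.9] F tool [0.3 0.2 3. ] rad 247.8 ang -177.3 w 13.7 grip 55.0
shift [ 48.6 406.1  13.2] az -0.276 cur yaw 155.0 tcp [ 475.2 -362.4  233.9] tilt [ 0.003 -0.002 -1.   ]
```

Request:
{"api": "apply_moves", "payload": {"steps": [[0,0,-0.03,4,30,0,-1],[0,0,-0.06,7,60,0,-1],[0,0,-0.09,11,95,0,-1],[0,0,-0.12,15,130,0,-1],[0,0,-0.15,20,165,0,-1],[0,0,-0.18,24,200,0,-1],[0,0,-0.21,28,235,0,-1],[0,0,-0.24,32,270,0,-1],[0,0,-0.276,36,305,0,-1],[0,0,-0.276,41,340,0,-1],[0,0,-0.276,45,370,0,-1],[0,0,-0.276,47,393,0,-1],[0,0,-0.276,48.6,406,0,-1],[0,0,-0.276,48.6,406,0,-1],[0,0,-0.276,48.6,406,0,-1],[0,0,-0.276,48.6,406,0,-1]]}}

```text
time: 35.07
ee_pos: [0.6018, 0.025, 0.2305]
eef_rot: [0.081, 0.997, -0.0, -0.001]
ft_force: [-0.1, -0.4, -1.1]
width: 0.0139
grip_force: 55.0
```

```bash
python3 - <<'E'
from h import *
im,W,c=shot('wrist'); save('w10.png',im)
st();to(603,26.1,162,170.8); print(r.read_state()['joint_positions'].round(2))
im,W,c=shot('top');Z=W[...,2]
m=(abs(W[...,0]-.6)<.09)&(abs(W[...,1]-.03)<.09)
comps(W,m&(Z>.11)&(Z<.135),'can',100)
im,W,c=shot('scene'); save('s2.png',im[150:390,200:520],2); np.savez('s2.npz',im=im,W=W)
E
```

```text
t 35.1167 tcp [601.9  24.6 230.8] F tool [0.2 0.6 1.1] rad 161.3 ang -2.0 w 13.4 grip 55.0
shift [-0.9  1.7 68.8] az -0.002 cur yaw 170.7 tcp [601.9  24.6 230.8] tilt [-0.001 -0.001 -1.   ]
[ 0.59  0.43 -0.94  1.47  0.34  1.42  1.05]
```

View pics/s2.png

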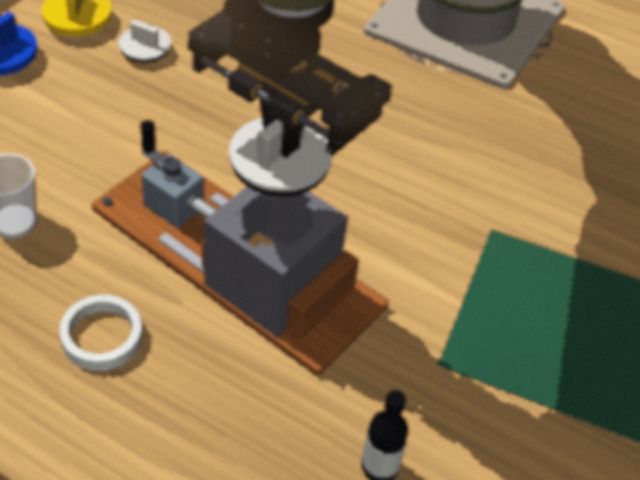

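The lid is held level over the canister. I lower it to the rim and feel for it.

Request:
{"api": "apply_moves", "payload": {"steps": [[0,0,0,-0.9,1.7,20,-1],[0,0,0,-0.9,1.7,40,-1],[0,0,0,-0.9,1.7,58,-1],[0,0,0,-0.9,1.7,66,-1],[0,0,0,-0.9,1.7,70,-1],[0,0,0,-0.9,1.7,70,-1],[0,0,0,-0.9,1.7,70,-1]]}}

```text
time: 35.8
ee_pos: [0.6039, 0.0277, 0.1624]
eef_rot: [0.08, 0.997, 0.0, 0.001]
ft_force: [0.7, 0.1, -0.6]
width: 0.0134
grip_force: 55.0
```

```bash
python3 - <<'E'
from h import *
st();to(603,26.1,146,170.8)
E
```

```text
t 35.8 tcp [603.9  27.7 162.4] F tool [-0.7  0.2  0.6] rad 164.7 ang -2.7 w 13.4 grip 55.0
shift [ 0.6 -1.7 16.4] az -0.001 cur yaw 170.8 tcp [603.9  27.7 162.4] tilt [ 0.001  0.    -1.   ]
```

Request:
{"api": "apply_moves", "payload": {"steps": [[0,0,0,0.5,-1.2,3,-1],[0,0,0,0.5,-1.2,6,-1],[0,0,0,0.5,-1.2,9,-1],[0,0,0,0.5,-1.2,11,-1],[0,0,0,0.5,-1.2,13,-1],[0,0,0,0.5,-1.2,13,-1],[0,0,0,0.5,-1.2,13,-1]]}}

```text
time: 36.38
ee_pos: [0.6028, 0.0267, 0.1485]
eef_rot: [0.08, 0.997, -0.0, -0.0]
ft_force: [0.2, 0.6, -1.1]
width: 0.0135
grip_force: 55.0
```

```bash
python3 - <<'E'
from h import *
st();to(603,26.1,146,170.8); print(r.read_state()['torque'].round(2))
E
```

```text
t 36.3833 tcp [602.8  26.7 148.5] F tool [-0.2  0.6  1.1] rad 163.5 ang -2.4 w 13.5 grip 55.0
shift [-0.3 -0.6  2.5] az -0.0 cur yaw 170.8 tcp [602.8  26.7 148.5] tilt [-0. -0. -1.]
[ 0.1 -0.2  0. ]
```

Lugs are in the slots without contact. Push down.

Request:
{"api": "apply_moves", "payload": {"steps": [[0,0,0,0,-0.4,2,-1],[0,0,0,0,-0.4,4,-1],[0,0,0,0,-0.4,6,-1],[0,0,0,0,-0.4,8,-1],[0,0,0,0,-0.4,9.5,-1],[0,0,0,0,-0.4,11,-1],[0,0,0,0,-0.4,11,-1],[0,0,0,0,-0.4,11,-1]]}}

```text
time: 37.05
ee_pos: [0.603, 0.0263, 0.1386]
eef_rot: [0.08, 0.997, -0.0, 0.0]
ft_force: [-3.9, -1.8, 9.2]
width: 0.0135
grip_force: 55.0
```

```bash
python3 - <<'E'
from h import *
st(); print(r.read_state()['torque'].round(2))
E
```

```text
t 37.05 tcp [603.   26.3 138.6] F tool [ 3.6 -2.4 -9.2] rad 163.2 ang -2.5 w 13.5 grip 55.0
[-0.13  0.73 -0.01]
```

Request:
{"api": "apply_moves", "payload": {"steps": [[0,0,0.08,0,0,1,-1],[0,0,0.16,0,0,1,-1],[0,0,0.24,0,0,1,-1],[0,0,0.32,0,0,1,-1],[0,0,0.4,0,0,1,-1],[0,0,0.4,0,0,1,-1]]}}

```text
time: 37.55
ee_pos: [0.604, 0.0268, 0.1383]
eef_rot: [0.279, 0.96, 0.0, 0.002]
ft_force: [-0.5, -0.6, 9.4]
width: 0.0138
grip_force: 55.0
```

```bash
python3 - <<'E'
from h import *
st(); print(r.read_state()['torque'].round(2)); to(603,26.2,138,80.8)
im,W,c=shot('top');Z=W[...,2]
m=(abs(W[...,0]-.6)<.09)&(abs(W[...,1]-.03)<.09); comps(W,m&(Z>.1)&(Z<.127),'can',60)
E
```

```text
t 37.55 tcp [604.   26.8 138.3] F tool [ 0.1 -0.7 -9.5] rad 163.8 ang 20.3 w 13.8 grip 55.0
[ 0.12 -0.01  0.18]
shift [ 0.5 -1.   0.3] az 1.166 cur yaw 147.6 tcp [604.   26.8 138.3] tilt [ 0.003 -0.    -1.   ]
```

Turning freely. I continue to the quarter turn.

Request:
{"api": "apply_moves", "payload": {"steps": [[0,0,0.1,0.3,-0.5,0.5,-1],[0,0,0.2,0.3,-0.5,0.5,-1],[0,0,0.3,0.3,-0.5,0.5,-1],[0,0,0.4,0.3,-0.5,0.5,-1],[0,0,0.5,0.3,-0.5,0.5,-1],[0,0,0.6,0.3,-0.5,0.5,-1],[0,0,0.7,0.3,-0.5,0.5,-1],[0,0,0.8,0.3,-0.5,0.5,-1],[0,0,0.9,0.3,-0.5,0.5,-1],[0,0,1,0.3,-0.5,0.5,-1],[0,0,1.08,0.3,-0.5,0.5,-1],[0,0,1.14,0.3,-0.5,0.5,-1],[0,0,1.165,0.3,-0.5,0.5,-1],[0,0,1.165,0.3,-0.5,0.5,-1],[0,0,1.165,0.3,-0.5,0.5,-1]]}}

```text
time: 38.85
ee_pos: [0.6036, 0.0265, 0.1379]
eef_rot: [0.76, 0.65, 0.001, 0.001]
ft_force: [0.0, 0.1, 9.8]
width: 0.0134
grip_force: 55.0
```

```bash
python3 - <<'E'
from h import *
st(); print(r.read_state()['torque'].round(2)); to(603,26.2,143,80.8)
E
```

```text
t 38.85 tcp [603.6  26.5 137.9] F tool [ 0.1  0.  -9.8] rad 163.5 ang 86.8 w 13.4 grip 55.0
[0.03 0.07 0.23]
shift [-0.4 -0.5 -5.1] az 0.006 cur yaw 81.1 tcp [603.6  26.5 137.9] tilt [ 0.004  0.    -1.   ]
```

Request:
{"api": "apply_moves", "payload": {"steps": [[0,0,0.005,0,0,-1,-1],[0,0,0.005,0,0,-2,-1],[0,0,0.005,0,0,-3,-1],[0,0,0.005,0,0,-4,-1],[0,0,0.005,0,0,-5,-1],[0,0,0.005,0,0,-6,-1],[0,0,0.005,0,0,-7,-1],[0,0,0.005,0,0,-7,-1],[0,0,0.005,0,0,-7,-1]]}}

```text
time: 39.6
ee_pos: [0.6034, 0.0265, 0.1431]
eef_rot: [0.761, 0.649, 0.001, 0.001]
ft_force: [7.0, 1.4, -3.6]
width: 0.0139
grip_force: 55.0
```

```bash
python3 - <<'E'
from h import *
st(); print(r.read_state()['torque'].round(2))
E
```

```text
t 39.6 tcp [603.4  26.5 143.1] F tool [2.5 6.7 3.6] rad 163.4 ang 87.2 w 13.9 grip 55.0
[ 0.25 -1.6   0.17]
```

The lid is at 32 mm and resists upward pull, so it is locked. Release, rise and check.

Request:
{"api": "apply_moves", "payload": {"steps": [[0,0,0,0,0,1.5,-1],[0,0,0,0,0,1.5,-0.3],[0,0,0,0,0,1.5,-0.3],[0,0,0,0,0,1.5,-0.3],[0,0,0,0,0,1.5,0.1],[0,0,0,0,0,1.5,0.1],[0,0,0,0,0,1.5,0.1],[0,0,0,0,0,1.5,0.1],[0,0,0,0,0,-30,0.1],[0,0,0,0,0,-70,0.1],[0,0,0,0,0,-110,0.1],[0,0,0,-30,0,-130,0.1],[0,0,0,-60,0,-130,0.1],[0,0,0,-60,0,-130,0.1],[0,0,0,-60,0,-130,0.1]]}}

```text
time: 40.85
ee_pos: [0.5925, -0.0355, 0.2731]
eef_rot: [0.763, 0.647, -0.0, 0.0]
ft_force: [-0.1, 0.9, -0.6]
width: 0.0478
grip_force: 0.0
```

```bash
python3 - <<'E'
from h import *
im,W,c=shot('wrist'); save('w11.png',im[:400]); lid(W,.603,.0262,.11);Z=W[...,2]
comps(W,(Z>.118)&(Z<.13),'knob',100)
comps(W,(Z>.12)&(Z<.15),'flange+',500)
st();to(562.1,-173.5,200,81)
E
```

```text
lid 12279 [320. 149.] [604.3  30.5 136.1] zmax 177.9 rect [603.6  27.2] [103.2 102.9] 75.8
bar 1555 [320. 155.] [603.7  28.9 175.8] zmax 177.9 rect [603.2  27.1] [59.6 13.5] 81.0
knob 3230 [305. 130.] [571.   62.8 123.9] zmax 127.1 rect [603.   26.4] [109.7 110.5] 80.7
knob 897 [366. 200.] [640.6 -24.6 124. ] zmax 126.4 rect [637.7 -20.4] [75.6 38.2] 36.7
flange+ 14851 [320. 148.] [604.2  32.4 135.6] zmax 138.7 rect [602.9  26.3] [109.7 110.6] 80.6
t 40.9 tcp [592.5 -33.6 272.8] F tool [0.8 0.1 0.5] rad 102.4 ang 86.6 w 48.1 grip 0.0
shift [-142.9   -7.5   72.8] az -0.004 cur yaw 80.8 tcp [592.5 -33.6 272.8] tilt [-0.  0. -1.]
```

View pics/w11.png

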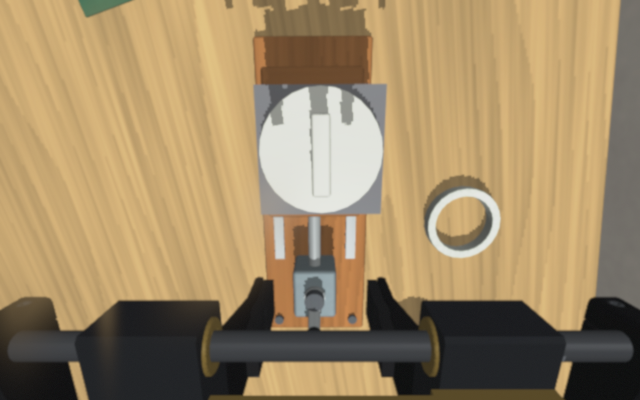

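The view shows the lid bar (320,155) in line with canister y, top at z≈177, and the canister unmoved. Now back to the knob.

Request:
{"api": "apply_moves", "payload": {"steps": [[0,0,0,-40,-2,0,0.1],[0,0,0,-80,-4,0,0.1],[0,0,0,-115,-6,0,0.1],[0,0,0,-143,-7.5,20,0.1],[0,0,0,-143,-7.5,60,0.1],[0,0,0,-143,-7.5,100,0.1],[0,0,0,-143,-7.5,110,0.1],[0,0,0,-143,-7.5,110,0.1],[0,0,0,-143,-7.5,110,0.1]]}}

```text
time: 41.65
ee_pos: [0.5632, -0.172, 0.1643]
eef_rot: [0.761, 0.649, 0.0, 0.0]
ft_force: [0.3, -0.7, 0.8]
width: 0.0479
grip_force: 0.0
```

```bash
python3 - <<'E'
from h import *
st();to(562.1,-173.5,95,81); arc(-92,-15,18)
E
```

```text
t 41.65 tcp [ 563.2 -172.   164.3] F tool [-0.6  0.4 -0.8] rad 39.0 ang -90.8 w 47.9 grip 0.0
shift [-1.7 -0.9 69.3] az -0.001 cur yaw 80.9 tcp [ 563.2 -172.   164.3] tilt [ 0.001  0.    -1.   ]
[[1.0, 10.4], [4.7, 20.2], [10.7, 28.7], [18.8, 35.3], [28.3, 39.6], [38.6, 41.4], [49.0, 40.4], [58.8, 36.7], [67.3, 30.7], [73.9, 22.6], [78.2, 13.1], [80.0, 2.8], [79.0, -7.6], [75.3, -17.4], [69.2, -25.9], [61.2, -32.5], [51.7, -36.9], [41.4, -38.6]]
```

Request:
{"api": "apply_moves", "payload": {"steps": [[0,0,0,-1.5,-1,30,0.1],[0,0,0,-1.5,-1,55,0.1],[0,0,0,-1.5,-1,69,0.1],[0,0,0,-1.5,-1,69,0.1],[0,0,0,-1.5,-1,69,-1],[0,0,0,-1.5,-1,69,-1],[0,0,0,-1.5,-1,69,-1],[0,0,0,-1.5,-1,69,-1],[0,0,0,-1.5,-1,69,-1],[0,0,0,-1.5,-1,69,-1],[0,0,0,-1.5,-1,69,-1],[0,0,0,-1.5,-1,69,-1],[0,0,0,-1.5,-1,69,-1]], "force": 35}}

```text
time: 42.73
ee_pos: [0.5619, -0.1747, 0.0947]
eef_rot: [0.761, 0.648, 0.0, 0.001]
ft_force: [2.2, -0.7, 5.5]
width: 0.0171
grip_force: 35.0
```

Request:
{"api": "apply_moves", "payload": {"steps": [[0,0,0,0.2,5,0,-1],[0,0,0,1,10.4,0,-1],[0,0,0,4.7,20.2,0,-1],[0,0,0,10.7,28.7,0,-1],[0,0,0,18.8,35.3,0,-1],[0,0,0,28.3,39.6,0,-1],[0,0,0,38.6,41,0,-1],[0,0,0,49,40,0,-1],[0,0,0,58.8,36.5,0,-1],[0,0,0,67,30.7,0,-1],[0,0,0,73.5,22.6,0,-1],[0,0,0,77.7,13.1,0,-1],[0,0,0,79.5,2.8,0,-1],[0,0,0,78.5,-7.6,0,-1],[0,0,0,75,-17.4,0,-1],[0,0,0,69,-25.7,0,-1],[0,0,0,61,-32.2,0,-1],[0,0,0,51.7,-36.5,0,-1],[0,0,0,51.7,-36.5,0,-1]]}}

```text
time: 44.32
ee_pos: [0.5327, -0.1197, 0.0946]
eef_rot: [0.762, 0.648, -0.0, 0.0]
ft_force: [-2.4, -2.2, 10.3]
width: 0.0172
grip_force: 35.0
```

```bash
python3 - <<'E'
from h import *
st()
im,W,c=shot('top');Z=W[...,2]
m=(abs(W[...,0]-.6)<.09)&(abs(W[...,1]-.03)<.09); comps(W,m&(Z>.115)&(Z<.145),'can+lid',100)
E
```

```text
t 44.3167 tcp [ 532.7 -119.7   94.6] F tool [ -2.6  -2.  -10.3] rad 39.8 ang 169.1 w 17.2 grip 35.0
can+lid 1573 [289. 225.] [591.   24.7 135.2] zmax 144.8 rect [601.3  26.6] [110.9 111.8] 80.5
```

Request:
{"api": "apply_moves", "payload": {"steps": [[0,0,0,0,0,-1,0.1],[0,0,0,0,0,-1,0.1],[0,0,0,0,0,-1,0.1],[0,0,0,0,0,-1,0.1],[0,0,0,0,0,-1,0.1],[0,0,0,0,0,-1,0.1],[0,0,0,0,0,-30,0.1],[0,0,0,0,0,-70,0.1],[0,0,0,0,0,-110,0.1],[0,0,0,0,0,-150,0.1],[0,0,0,-20,0,-190,0.1],[0,0,0,-50,0,-220,0.1],[0,0,0,-50,0,-220,0.1],[0,0,0,-50,0,-220,0.1]]}}

```text
time: 45.53
ee_pos: [0.5258, -0.1691, 0.3157]
eef_rot: [0.762, 0.647, 0.001, 0.001]
ft_force: [-0.1, -0.5, 0.0]
width: 0.0478
grip_force: 0.0
```

```bash
python3 - <<'E'
from h import *
im,W,c=shot('wrist'); save('w12.png',im); Z=W[...,2]
ok=(abs(W[...,0]-.59)<.1)
comps(W,(Z>.118)&(Z<.14),'knob/can',100); comps(W,(Z>.058)&(Z<.07),'jaw',200); st()
u=np.array([np.cos(np.radians(80.9)),np.sin(np.radians(80.9)),0]);S=W@u*1000
near=(Z>.10)&(Z<.115)&(W[...,1]>-.1)&(W[...,1]<0)&ok; print('canister near face s',np.median(S[near]).round(1))
j=(Z>.058)&(Z<.07)&(W[...,1]<-.02)&(W[...,1]>-.1)&ok; print('jaw s',np.percentile(S[j],[2,98]).round(1))
im,W,c=shot('top'); a=np.load('top1.npz')
Z=W[...,2]
for nm,(x,y) in dict(bottle=(.719,.225),cup=(.69,-.29),tape=(.759,-.093)).items():
  for WW in (a['W'],W):
    m=(WW[...,2]>.012)&(np.hypot(WW[...,0]-x,WW[...,1]-y)<.06)&(WW[...,2]<.15); print(nm,(np.nanmean(WW[m],0)*1000).round(1),m.sum())
E
```

```text
knob/can 6202 [368.  26.] [593.7 -10.5 134.8] zmax 139.8 rect [597.6  -8.4] [ 40.6 110.2] 80.7
knob/can 256 [318. 163.] [ 532.7 -119.2  125.7] zmax 127.7 rect [ 532.6 -119.5] [17.1 17.1] 8.5
jaw 204 [361.  62.] [594.7 -28.   64. ] zmax 70.0 rect [594.8 -28.1] [  0.8 109.4] 80.8
jaw 1683 [352.  86.] [582.6 -49.9  64.7] zmax 68.2 rect [583.6 -49.8] [18.4 99.2] 80.8
jaw 330 [469. 282.] [ 705.4 -312.2   64.3] zmax 70.0 rect [ 697.3 -302.3] [58.8 33.1] 37.4
t 45.5833 tcp [ 525.5 -167.4  313.9] F tool [ 1.  -0.4  1. ] rad 56.0 ang -133.4 w 47.8 grip 0.0
canister near face s 66.3
jaw s [34.1 66.5]
bottle [726.  230.3  78.3] 275
bottle [725.9 230.3  78.1] 276
cup [ 690.7 -291.8   58.1] 465
cup [nan nan nan] 0
tape [759.6 -93.8  19.7] 312
tape [760.3 -94.6  18.9] 322<stdin>:12: RuntimeWarning: Mean of empty slice
```

View pics/w12.png

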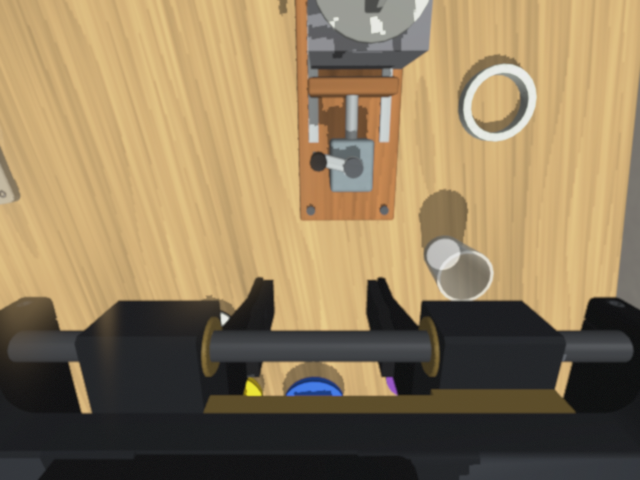

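The jaw stands 14 mm clear, with its front edge at row 78 and the canister face at row 64. The cup (465,265) and tape (498,102) are untouched, and the lid is locked. I hand in the job.

```bash
python3 -c "
from bench import r
print(r.close_job())"
```

```text
the job is handed in; nothing more can be done
None
```

The job is handed in: all three houses on the mat are in the clamped canister, the lid is locked at 32 mm above the rim, and the jaw is cranked back about 14 mm. The canister still stands where it was clamped, and the bottle, cup and tape roll were not moved.

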